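Empty the bowl and set the rim gauge's leg

TASK

Get the bowl ready on the rim gauge: tip its four grinding balls out into the grey tray, then stand the empty bowl upright in the middle of the gauge's round cork bat and let go of it. Next pull the spring-loaded leg by its post until its pointer is on the red mark, and while holding it there push the red cam lever fully down, never closing the cam away from the mark or shifting the mark. Finish still gripping the leg on the mark with the cam closed (the cam alone does not hold it), and leave the cup, jar and wooden stamp alone.

Things in the scene. Friction and masses are not known exactly. Their poses are not given: they have to be found in the camera images.
- bowl: shallow loose bisque (cream) bowl, about 0.22 kg, 140 mm across the rim, 32 mm high, foot 64 mm across, wall 5 mm and sloping about 35 degrees. Origin: centre of the foot's underside, z up; a stub handle runs along +y. The four balls lie on its floor. At the start it stands with the handle roughly to the robot's left (world +y)
- bowl_handle (a point): middle of the free part of the bowl's stub handle, 104 mm along the bowl's +y and 33 mm above its underside. The handle is a flat-sided bar 16 mm thick (along the bowl's x), 26 mm tall (20 to 46 mm above the underside), and ends 130 mm from the bowl's axis
- ball0_center (a point): centre of one grey-blue ceramic grinding ball, 20 mm across, 15 g, loose in the bowl (the balls are alike)
- ball1_center (a point): centre of one grey-blue ceramic grinding ball, 20 mm across, 15 g, loose in the bowl
- ball2_center (a point): centre of one grey-blue ceramic grinding ball, 20 mm across, 15 g, loose in the bowl
- ball3_center (a point): centre of one grey-blue ceramic grinding ball, 20 mm across, 15 g, loose in the bowl
- tray: grey open tray resting on the table (heavy, fixed): outside 170 mm (x) by 220 mm (y), 45 mm high, walls 6 mm. Origin: centre of its underside
- gauge: fixed rim gauge. Origin: on the table under the centre of its round cork bat (120 mm across, 20 mm high). From the bat a 26 mm wide aluminium rail on a 94 mm wide, 8 mm thick steel foot runs along the gauge's -y for 335 mm; the leg slides on it. A white scale lies along the rail's +x side
- bat_top (a point): centre of the cork bat's top face, where the bowl is to stand (axes as the gauge)
- leg: the sliding leg: grey shoe (42 x 44 mm) on the rail, bright steel upright post, and a rod with rubber tip reaching 63 mm towards the bat at 30 mm height. Origin: on the table below the post's axis. Axes as the gauge; it slides along the gauge's +y (towards the bat), up to 130 mm from its parked end, where a spring (3.5 to 4.8 N) pulls it back whenever it is let go
- post_top (a point): centre of the top of the leg's post, 108 mm above the table; the post is 16 mm along the slide direction (gauge y) and 24 mm across it, straight and smooth; 33 mm of it stand clear above the open cam, 46 mm above the closed cam
- leg_index (a point): tip of the leg's black pointer on the scale, 36 mm along gauge +x from the post's axis and 10 mm above the table, level along the slide with the post's axis (axes as the gauge)
- mark (a point): the red length mark on the scale, where the pointer must be (axes as the gauge); it stands 55 to 90 mm from the pointer's parked place, towards the bat. A thin red line with a tight red clip (6 x 12 x 10 mm) at the edge of the steel foot; the leg passes it freely, and it must not be shifted
- cam (a joint): the cam lever's travel in m: 0 open (up), 0.013 closed (fully down on its stop). It slides straight down the post, takes about 5 N to push and stays where it is left; it does not block the leg. It may be pushed by fingertips that straddle the post
- cam_top (a point): centre of the upper face of the red cam lever, a flat plate around the post 40 mm (gauge x) by 78 mm (gauge y, so it reaches under both fingers that pinch the post along the slide): 75 mm above the table when open, 62 mm when closed
- cup: bystander: terracotta-coloured cup, 68 mm across, 75 mm high; origin under its centre
- jar: bystander: amber jar, 56 mm across, 70 mm high; origin under its centre
- stamp: bystander: turned dark-wood stamp, 52 mm across, 80 mm high; origin under its centre
Not all that is in view belongs to the job. Leave any purple or yellow look-alike of the bowl alone.

How it is judged:
On the way, in this order (a step that is already met when the one before it is completed fails the run):
1. the bowl is tipped (over 30 degrees) (angle between bowl's own z axis and vertical above 0.52 rad).
2. all four balls lie in the tray (x of ball0_center in the frame of tray between -0.085 and 0.085 m and y of ball0_center in the frame of tray between -0.11 and 0.11 m and z of ball0_center in the frame of tray between 0 and 0.045 m and x of ball1_center in the frame of tray between -0.085 and 0.085 m and y of ball1_center in the frame of tray between -0.11 and 0.11 m and z of ball1_center in the frame of tray between 0 and 0.045 m and x of ball2_center in the frame of tray between -0.085 and 0.085 m and y of ball2_center in the frame of tray between -0.11 and 0.11 m and z of ball2_center in the frame of tray between 0 and 0.045 m and x of ball3_center in the frame of tray between -0.085 and 0.085 m and y of ball3_center in the frame of tray between -0.11 and 0.11 m and z of ball3_center in the frame of tray between 0 and 0.045 m), for 0.2 s.
3. the bowl stands upright, let go, in the middle of the bat (horizontal distance between bowl and bat_top below 0.025 m and angle between bowl's own z axis and vertical below 0.1 rad and z of bowl in the frame of bat_top between -0.004 and 0.005 m and contact force between the fingers and bowl below 0.1 N), for 0.2 s.
4. the fingers hold the leg with its pointer on the mark (4 mm), cam still open (y of leg_index in the frame of mark between -0.004 and 0.004 m and contact force between the fingers and leg above 1.5 N and value of joint cam below 0.004 m), for 0.2 s.
At the end, for the whole second after the job is handed in: all four balls are in the tray; the bowl stands upright on the bat within 25 mm of its centre, untouched by the fingers; the leg's pointer is within 4 mm of the mark with the fingers pressing on the leg (over 1.5 N), and the cam is down by more than 10 of its 13 mm (all of step 2 and all of step 3 and y of leg_index in the frame of mark between -0.004 and 0.004 m and contact force between the fingers and leg above 1.5 N and value of joint cam above 0.01 m); the arm keeps its last pose, push and grip.
It fails at once if cam pushed past half way while the pointer is over 7 mm off the mark (value of joint cam above 0.0065 m and (y of leg_index in the frame of mark above 0.007 m or y of leg_index in the frame of mark below -0.007 m)).
It fails at once if the mark shifted by over 5 mm (distance of mark from where it was at the start of the episode above 0.005 m).
It fails at once if the cup, the jar or the wooden stamp pushed over 30 mm or knocked over (distance of any of cup, jar, stamp from where it was at the start of the episode above 0.03 m or angle between any of cup, jar, stamp's own z axis and vertical above 0.5 rad).
It also fails if it takes over 54 s, if anything falls off the work surface, if the arm or the gripper's body presses on something with over 40 N, if the wrist force passes 120 N, or if a joint passes its speed limit or range.

ROBOT

A 6-joint arm with a two-finger parallel gripper is mounted at the origin on the work surface. World frame = base frame: x ahead of the robot, y to its left, z up, the work surface at z = 0. Lengths are in m, angles in rad, forces in N, time in s.
With the tool pointing down it reaches from about 0.35 to 0.775 m from the base axis. Payload 5.5 kg.
Tool frame: the origin (TCP) lies midway between the tips of the shut fingers; the grasp point (between the pads) lies 19 mm behind it (env.tcp_to_grasp is the distance from the TCP to the grasp point, in m); z points along the fingers, y is the direction in which the jaws open and shut (so a half turn about z gives the same grasp; the last joint's range is limited). The gripper opens to 85 mm and grips with 20 to 120 N. Pads are 22 mm wide; open, the fingers measure 114 mm over their backs; the gripper's body (76 mm by 85 mm) begins 54 mm behind the grasp point. The pads swing forward as they close: fully open they stand 13 mm farther back than shut.
Start: joints at [-1.32, 0.313, 0.046, 1.304, 0, 1.431], TCP at [0.219, -0.532, 0.205] pointing down, gripper open.
Joint ranges: [-2.76, 2.76], [-0.86, 1.69], [-1.03, 1.26], [-2.2, 2.34], [-1.47, 1.5], [-3.14, 3.14]. Speed limits (rad/s): [2.57, 2.57, 3.14, 3.14, 3.14, 3.14].

INTERFACE

Orientations are given as a unit quaternion [w, x, y, z].
In Python, from workcell import get_state, viewer, hand_in, finder, env gives the robot as it stands.
- The arm moves only by the tool arm_command, never from a script. Its argument "motion" is a list of rows, each an object of numbers: "x", "y", "z": the shift along the tool's x, y, z in mm; "rx", "ry", "rz": the turn, a rotation vector about the tool's x, y, z in degrees; "hand": the closure, from -1 (fully open) to 1 (shut). A call has 1 to 10 rows; each row is the pose to reach, as a shift and turn from the pose commanded when the call began, along the tool's axes at that moment; what a row does not reach only later rows make up. A row lasts 1/8 s, in which the tool goes at most 62.5 mm and 10.7 degrees, less where a joint would pass 70% of its speed; a pose out of reach is approached as far as the arm can. A call with a gripper value outside its range is refused whole. The fingers move at their own pace and stop on an object; "force" is the grip in N (left out, the last holds). Time passes only in rows, so rows that repeat a pose let the fingers close. It gives the time, the measured TCP pose, the force and the opening at its end, in the units of the state.
- get_state(): the state, without advancing time (a new reading comes with each control period).
- viewer.read_camera(name): name is "side" or "top" or "wrist"; returns a dict with "image" (400x640x3 uint8, red, green, blue), "z_map" (400x640 float32, m along the optical axis (not along the pixel's ray), 0 where there is no reading), "intrinsics" (3x3 intrinsics, pixels), "rvec" (rotation vector, rad) and "tvec" (3), from world to camera coordinates, as OpenCV has them. Camera axes: x right, y down, z forward; pixel columns grow to the right and rows downward; lengths in m; the calibration is good to about 2 mm. A picture is of the moment at which its call begins.
- hand_in(): hands the job in, once; it reports no verdict.
Trained networks look in a picture, given as the dict that the camera call returned (one of the last four; its "shot" number tells which), for a name from the list of things; names that differ only in an ending like _2 or _b are one class to them, and where a whole thing is asked for, a point or a joint stands for the part that bears it (a point fixed in the world has none). Each returns a list of dicts, best first, with "score" (0 to 1); they miss things now and then, are a little off and sometimes report something else, mostly with a low value. They report only what shows in the picture. A call takes as long as a camera call. They do not tell look-alikes from the thing itself.
- finder.find_in(picture, query): "at" ([column, row] in pixels, amid what is visible of it).
- finder.masks_of(picture, query): "region" (400x640 bool, what is visible of it) and "at" ([column, row] in pixels, amid what is visible of it).
The state is a dict: "clock": time; "joint_pos": joint angles; "qvel": joint speeds; "tau": joint torques, N m; "tcp_pos": TCP position; "orientation": TCP orientation; "wrist_force": force on the tool from outside, world axes, zero at the start; "ft_torque": the same for the moment, N m; "finger_gap": finger opening in m.
Only numpy, scipy, OpenCV 4.12 (cv2) and the standard library are available. Lean on these libraries where they do the work, as an engineer would, in place of code of your own. Each camera call takes 0.05 s, during which the arm holds its last target.

## Working session

There is one attempt and no reset: what is moved stays moved. The work goes in short steps, Python scripts to look and compute and a tool call to move; the robot and the scene stay as the last step left them, time stands still between calls to the robot, and variables do not carry over. Pictures are saved under pics/ and viewed, and the job is handed in when it is done.

Besides the shell and the picture viewer there is one more tool, called after "Emit:" as name(argument=value, ...), one argument or row to a line, values as JSON. arm_command: Moves the arm, as the interface text tells. Its arguments: {"type":"object","properties":{"motion":{"type":"array","items":{"type":"object","properties":{"x":{"type":"number"},"y":{"type":"number"},"z":{"type":"number"},"rx":{"type":"number"},"ry":{"type":"number"},"rz":{"type":"number"},"hand":{"type":"number"}}}},"force":{"type":"number"}},"required":["motion"]}

```bash
mkdir -p pics; ls; cat > h.py <<'E'
import numpy as np, cv2
from scipy.spatial.transform import Rotation as R
from workcell import get_state, viewer, hand_in, finder, env
def cam(n):
    p=viewer.read_camera(n); return p
def save(p,f,crop=None,s=1):
    im=p["image"][:,:,::-1]
    if crop: a,b,c,d=crop; im=im[b:d,a:c]
    im=cv2.resize(im,None,fx=s,fy=s,interpolation=cv2.INTER_CUBIC); cv2.imwrite("pics/"+f,im)
def Rt(p):
    return cv2.Rodrigues(np.array(p["rvec"],float))[0],np.array(p["tvec"],float).ravel()
def px2w(p,u,v,z=None):
    """depth-based or on plane z"""
    K=np.array(p["intrinsics"]);r,t=Rt(p)
    d=np.linalg.inv(K)@np.array([u,v,1.0])
    if z is None:
        D=p["z_map"][int(round(v)),int(round(u))]; c=d*D
        return r.T@(c-t)
    o=-r.T@t; dw=r.T@d
    return o+dw*(z-o[2])/dw[2]
def cloud(p):
    K=np.array(p["intrinsics"]);r,t=Rt(p)
    v,u=np.mgrid[0:400,0:640]
    D=p["z_map"]
    c=np.stack([(u-K[0,2])/K[0,0]*D,(v-K[1,2])/K[1,1]*D,D],-1)
    w=(c-t)@r
    w[D<=0]=np.nan
    return w
def w2px(p,X):
    K=np.array(p["intrinsics"]);r,t=Rt(p)
    c=r@np.array(X)+t; q=K@c; return q[:2]/q[2]
def S():
    s=get_state()
    print("t",round(s["clock"],3),"tcp",np.round(s["tcp_pos"],4),"q",np.round(s["joint_pos"],3),"F",np.round(s["wrist_force"],2),"gap",round(float(s["finger_gap"]),4))
    print("R\n",np.round(Rm(s),3)); return s
def Rm(s):
    o=s["orientation"]; return R.from_quat([o[1],o[2],o[3],o[0]]).as_matrix()
E
python3 - <<'E'
from h import *
S(); print(env.tcp_to_grasp)
for n in ["side","top"]:
    p=cam(n); save(p,f"a_{n}.png"); print(n,np.round(px2w(p,320,200),3), -Rt(p)[0].T@Rt(p)[1])
    for q in ["bowl","bowl_handle","tray","gauge","leg","post_top","leg_index","mark","cam_top","cup","jar","stamp","bat_top","ball0_center"]:
        r=finder.find_in(p,q)
        print(q,[(np.round(x["at"]),round(x["score"],2),np.round(px2w(p,*x["at"]),3)) for x in r[:3]])
E
```

```text
pics
t 0.0 tcp [ 0.2189 -0.5311  0.2037] q [-1.32   0.314  0.045  1.304 -0.     1.431] F [ 0.13 -0.07 -0.17] gap 0.0855
R
 [[ 0.925  0.381 -0.   ]
 [ 0.381 -0.925  0.002]
 [ 0.    -0.002 -1.   ]]
0.0187
side [ 0.638 -0.022 -0.001] [0.18651062 0.85979613 0.68149763]
bowl [(array([190., 282.]), 0.9, array([0.756, 0.399, 0.007])), (array([287., 364.]), 0.64, array([0.455, 0.487, 0.006])), (array([286., 240.]), 0.56, array([0.629, 0.187, 0.01 ]))]
bowl_handle [(array([283., 244.]), 0.8, array([0.62 , 0.217, 0.025])), (array([190., 281.]), 0.78, array([0.756, 0.4  , 0.01 ])), (array([284., 367.]), 0.73, array([0.457, 0.494, 0.005]))]
tray [(array([362., 280.]), 0.69, array([0.407, 0.233, 0.008]))]
gauge [(array([368., 190.]), 0.78, array([ 0.52 , -0.098,  0.019]))]
leg [(array([391., 155.]), 0.83, array([ 0.499, -0.232,  0.074]))]
post_top [(array([392., 152.]), 0.6, array([ 0.502, -0.251,  0.074])), (array([285., 245.]), 0.27, array([0.615, 0.217, 0.023]))]
leg_index [(array([392., 151.]), 0.94, array([ 0.505, -0.257,  0.074]))]
mark []
cam_top [(array([395., 152.]), 0.48, array([ 0.493,
[... 1049 characters left out ...]
0.073]))]
post_top [(array([451., 220.]), 0.63, array([ 0.503, -0.26 ,  0.074])), (array([292., 188.]), 0.49, array([0.601, 0.208, 0.009]))]
leg_index [(array([450., 219.]), 0.94, array([ 0.505, -0.258,  0.073]))]
mark []
cam_top [(array([452., 219.]), 0.64, array([ 0.507, -0.263,  0.077]))]
cup [(array([427., 254.]), 0.84, array([ 0.401, -0.21 ,  0.002]))]
jar [(array([353., 142.]), 0.83, array([0.735, 0.023, 0.069])), (array([427., 255.]), 0.22, array([ 0.4  , -0.209,  0.001]))]
stamp [(array([444., 144.]), 0.7, array([ 0.729, -0.244,  0.077]))]
bat_top [(array([406., 214.]), 0.64, array([ 0.524, -0.142,  0.019]))]
ball0_center [(array([453., 220.]), 0.29, array([ 0.505, -0.262,  0.085]))]
```

View pics/a_side.png

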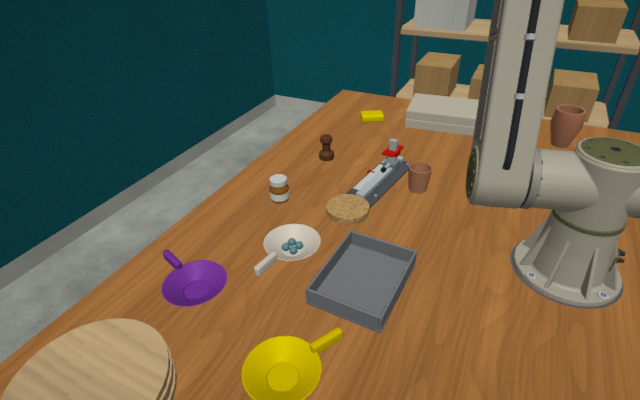

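View pics/a_top.png

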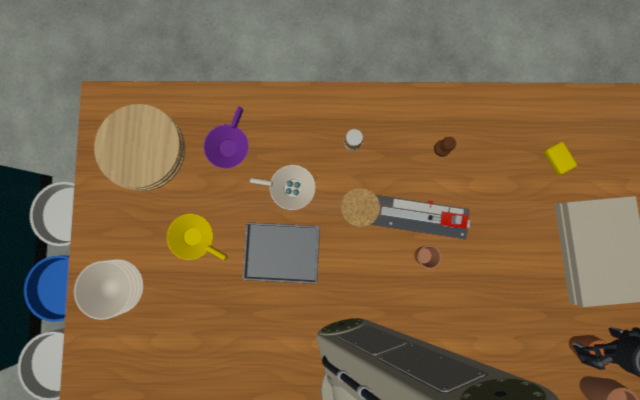

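The cream bowl with four balls is at top (292,188) and side (292,243). The purple (226,147) and yellow (190,237) look-alikes are empty and the wrong colour. Next I'll take precise measurements and a crop.

```bash
python3 - <<'E'
from h import *
p=cam("top"); save(p,"b_bowl.png",(230,130,350,300),4); save(p,"b_gauge.png",(330,170,490,280),5)
W=cloud(p)
def box(u0,v0,u1,v1,m):
    g=np.zeros((400,640),bool); g[v0:v1,u0:u1]=True; return g&m
z=W[...,2]
def circ(mask,name):
    pts=W[mask]; (c,r)=cv2.minEnclosingCircle(pts[:,:2].astype(np.float32)); print(name,np.round(c,4),round(r,4),"n",len(pts),"meanxy",np.round(np.nanmean(pts,0),4))
im=p["image"].astype(int)
for nm,b in [("rim",(265,160,320,215))]:
    circ(box(*b,(z>0.026)),nm)
circ(box(240,170,275,200,z>0.03),"handle")
m=box(240,170,275,200,z>0.03);
for u in range(246,276,3):
    c=box(u,170,u+1,200,z>0.025); print(u,np.round(np.nanmean(W[c],0),3) if c.any() else None)
circ(box(335,180,383,235,(z>0.014)&(z<0.03)&(im[...,0]-im[...,2]>40)),"bat")
circ(box(240,215,325,290,(z>0.035)&(z<0.06)),"tray rim")
pts=W[box(240,215,325,290,(z>0.035)&(z<0.06))]; print(pts.min(0),pts.max(0), cv2.minAreaRect(pts[:,:2].astype(np.float32)*1000))
red=(im[...,0]>150)&(im[...,1]<70)&(im[...,2]<70)
n,l,st,ce=cv2.connectedComponentsWithStats(box(380,180,480,245,red).astype(np.uint8))
for i in range(1,n): print("red",st[i],ce[i],np.round(np.nanmean(W[l==i],0),4))
circ(box(437,205,475,235,z>0.095),"posttop")
circ(box(410,240,445,272,z>0.065),"cup"); circ(box(340,125,368,155,z>0.06),"jar");circ(box(430,130,460,160,z>0.07),"stamp")
E
```

```text
rim [0.6039 0.2117] 0.0764 n 597 meanxy [0.6042 0.2097 0.031 ]
handle [0.6007 0.29  ] 0.0473 n 163 meanxy [0.6116 0.2908 0.0417]
246 None
249 None
252 [0.619 0.326 0.043]
255 [0.619 0.317 0.044]
258 [0.616 0.308 0.044]
261 [0.616 0.299 0.044]
264 [0.613 0.29  0.044]
267 [0.613 0.28  0.046]
270 [0.605 0.272 0.04 ]
273 [0.602 0.264 0.03 ]
bat [ 0.5434 -0.0036] 0.0598 n 1186 meanxy [ 0.5433 -0.003   0.0201]
tray rim [0.4049 0.2337] 0.1372 n 577 meanxy [0.4011 0.2379 0.0443]
[0.31568566 0.12174118 0.03508227] [0.49372611 0.34593236 0.05165723] ((404.28948974609375, 233.90921020507812), (220.2478790283203, 170.10401916503906), 87.56674194335938)
red [430 201   3   2   5] [430.8 201.4] [ 0.563 -0.221  0.012]
red [441 212  27  16 234] [452.86324786 219.86324786] [ 0.5041 -0.2659  0.0748]
posttop [ 0.5048 -0.2689] 0.0129 n 62 meanxy [ 0.5046 -0.2687  0.1058]
cup [ 0.3974 -0.1963] 0.034 n 137 meanxy [ 0.3976 -0.1989  0.0736]
jar [0.7487 0.0194] 0.0258 n 224 meanxy [0.7474 0.0193 0.07  ]
stamp [ 0.7298 -0.2598] 0.0199 n 153 meanxy [ 0.7293 -0.2585  0.0787]
```

View pics/b_bowl.png

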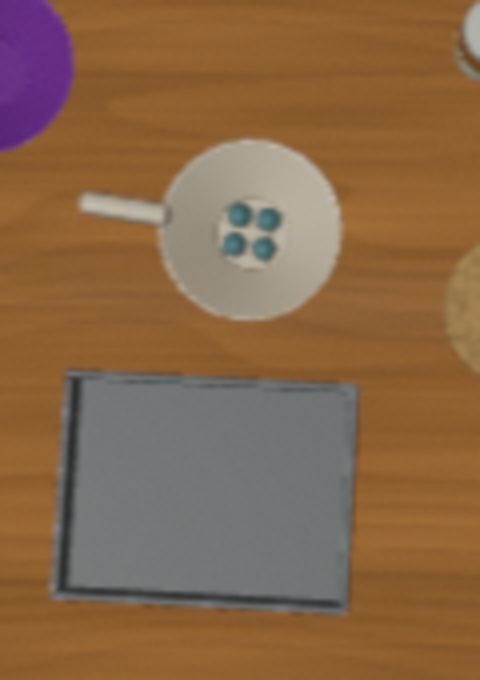

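View pics/b_gauge.png

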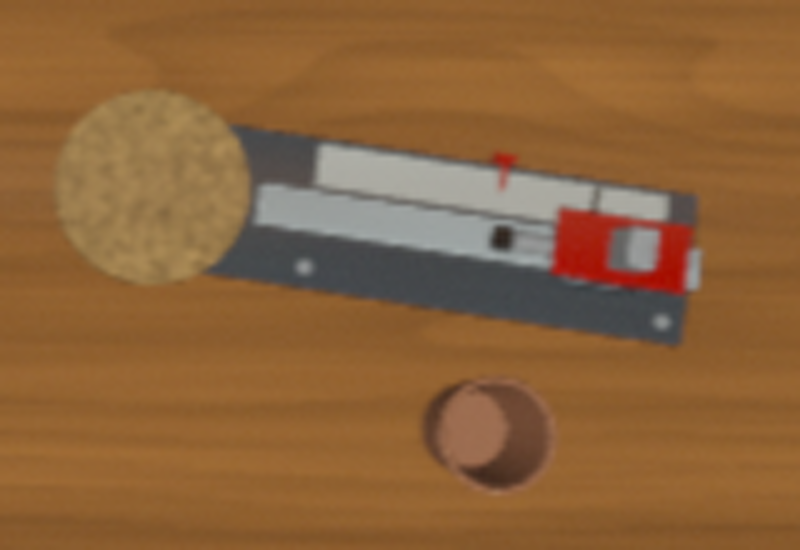

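Close-up confirmed: the cream bowl holds four balls, its handle points left, and the tray is just below it. Next, a helper that converts a target into the move axes.

```bash
cat >> h.py <<'E'
def down(angdeg):
    a=np.radians(angdeg); x=np.array([np.cos(a),np.sin(a),0]); z=np.array([0,0,-1.]); return np.stack([x,np.cross(z,x),z],1)
def to(pos,Rt_=None,s=None):
    s=s or get_state(); r=Rm(s); d=r.T@(np.array(pos)-np.array(s["tcp_pos"]))*1000
    print("shift mm",np.round(d,1))
    if Rt_ is not None: print("rotvec deg",np.round(np.degrees(R.from_matrix(r.T@Rt_).as_rotvec()),1))
E
python3 - <<'E'
from h import *
to([0.45,-0.12,0.28]); to([0.60,0.27,0.26])
p=cam("top");W=cloud(p);z=W[...,2]
g=np.array([0.1445,0.9895]); g/=np.linalg.norm(g); gx=np.array([g[1],-g[0]]); b=np.array([0.5434,-0.0033])
for n,uv,zz in [("mark line",(430.6,205.5),.01),("pointer",(449.4,209),.01),("scale corner",(393.5,199),.01),("clip",(430.8,201.3),.012)]:
    w=px2w(p,*uv,zz); print(n,np.round(w,4),"gauge",np.round([(w[:2]-b)@gx,(w[:2]-b)@g],4))
# rim fit
from scipy.optimize import least_squares
u,v=np.meshgrid(np.arange(640),np.arange(400))
m=(u>265)&(u<320)&(v>160)&(v<215)&(z>0.028)&(W[...,1]<0.26)&(z<0.036)
P=W[m][:,:2]; c=np.array([.604,.205])
for _ in range(5):
    d=np.linalg.norm(P-c,axis=1); k=(d>.06)&(d<.078)
    f=least_squares(lambda q:np.linalg.norm(P[k]-q[:2],axis=1)-q[2],[*c,.067],loss="soft_l1",f_scale=.002); c=f.x[:2]
print("bowl rim",f.x,k.sum())
# bat fit extents
E
```

```text
shift mm [ 370.4 -292.7  -75.4]
shift mm [ 657.6 -596.1  -55.4]
mark line [ 0.5504 -0.2207  0.01  ] gauge [ 0.0384 -0.2141]
pointer [ 0.5401 -0.2781  0.01  ] gauge [ 0.0365 -0.2724]
scale corner [ 0.5696 -0.1068  0.01  ] gauge [ 0.0409 -0.0987]
clip [ 0.5633 -0.221   0.012 ] gauge [ 0.0511 -0.2125]
bowl rim [0.6020198  0.20412679 0.06499628] 282
```

Emit:
arm_command(
  motion=[
    {"x":50,"y":-40,"z":-10,"rz":-10,"hand":-1},
    {"x":100,"y":-80,"z":-20,"rz":-20,"hand":-1},
    {"x":150,"y":-120,"z":-40,"rz":-30,"hand":-1},
    {"x":195,"y":-155,"z":-60,"rz":-40,"hand":-1},
    {"x":240,"y":-190,"z":-75,"rz":-50,"hand":-1},
    {"x":285,"y":-225,"z":-75,"rz":-60,"hand":-1},
    {"x":330,"y":-260,"z":-75,"rz":-70,"hand":-1},
    {"x":370,"y":-293,"z":-75,"rz":-80,"hand":-1},
    {"x":370,"y":-293,"z":-75,"rz":-90,"hand":-1},
    {"x":370,"y":-293,"z":-75,"rz":-100,"hand":-1},
  ],
)

```text
invalid input at $.motion[0]: expected keys x, y, z, rx, ry, rz, hand
```

```bash
python3 - <<'E'
from h import *
S(); to([0.60,0.25,0.28],down(-97.5)); 
E
```

```text
t 1.6 tcp [ 0.219  -0.5317  0.2046] q [-1.32   0.313  0.046  1.304 -0.     1.431] F [-0.43  0.12 -0.66] gap 0.0852
R
 [[ 0.925  0.381  0.   ]
 [ 0.381 -0.925 -0.   ]
 [-0.     0.    -1.   ]]
shift mm [ 650.  -577.7  -75.5]
rotvec deg [  0.   -0.  119.9]
```

Emit:
arm_command(
  motion=[
    {"x":50,"y":-40,"z":-10,"rx":0,"ry":0,"rz":-10,"hand":-1},
    {"x":100,"y":-80,"z":-20,"rx":0,"ry":0,"rz":-20,"hand":-1},
    {"x":150,"y":-120,"z":-40,"rx":0,"ry":0,"rz":-30,"hand":-1},
    {"x":195,"y":-155,"z":-60,"rx":0,"ry":0,"rz":-40,"hand":-1},
    {"x":240,"y":-190,"z":-75,"rx":0,"ry":0,"rz":-50,"hand":-1},
    {"x":285,"y":-225,"z":-75,"rx":0,"ry":0,"rz":-60,"hand":-1},
    {"x":330,"y":-260,"z":-75,"rx":0,"ry":0,"rz":-70,"hand":-1},
    {"x":370,"y":-293,"z":-75,"rx":0,"ry":0,"rz":-80,"hand":-1},
    {"x":400,"y":-330,"z":-75,"rx":0,"ry":0,"rz":-90,"hand":-1},
    {"x":430,"y":-360,"z":-75,"rx":0,"ry":0,"rz":-100,"hand":-1},
  ],
)

```text
clock: 2.85
tcp_pos: [0.4798, -0.0332, 0.2798]
orientation: [0.0, 0.479, 0.878, 0.0]
wrist_force: [0.3, -0.5, 0.8]
finger_gap: 0.0859
```

```bash
python3 - <<'E'
from h import *
S(); to([0.60,0.25,0.28],down(-97.5)); 
E
```

```text
t 2.85 tcp [ 0.4798 -0.0332  0.2798] q [-0.236  0.117 -0.02   1.433 -0.     0.763] F [ 0.31 -0.49  0.8 ] gap 0.0859
R
 [[-0.541  0.841  0.   ]
 [ 0.841  0.541 -0.   ]
 [-0.     0.    -1.   ]]
shift mm [ 1.731e+02  2.544e+02 -2.000e-01]
rotvec deg [  -0.     0.  -139.7]
```

Emit:
arm_command(
  motion=[
    {"x":30,"y":40,"z":0,"rx":0,"ry":0,"rz":-10,"hand":-1},
    {"x":60,"y":80,"z":0,"rx":0,"ry":0,"rz":-20,"hand":-1},
    {"x":90,"y":125,"z":0,"rx":0,"ry":0,"rz":-30,"hand":-1},
    {"x":115,"y":170,"z":0,"rx":0,"ry":0,"rz":-40,"hand":-1},
    {"x":140,"y":205,"z":0,"rx":0,"ry":0,"rz":-50,"hand":-1},
    {"x":160,"y":235,"z":0,"rx":0,"ry":0,"rz":-60,"hand":-1},
    {"x":173,"y":254,"z":0,"rx":0,"ry":0,"rz":-70,"hand":-1},
    {"x":173,"y":254,"z":0,"rx":0,"ry":0,"rz":-80,"hand":-1},
    {"x":173,"y":254,"z":0,"rx":0,"ry":0,"rz":-90,"hand":-1},
    {"x":173,"y":254,"z":0,"rx":0,"ry":0,"rz":-100,"hand":-1},
  ],
)

```text
clock: 4.1
tcp_pos: [0.6013, 0.2473, 0.2793]
orientation: [-0.0, -0.364, 0.931, -0.0]
wrist_force: [0.2, 0.3, -0.5]
finger_gap: 0.0855
```

```bash
python3 - <<'E'
from h import *
S(); to([0.6155,0.305,0.20],down(-97.5))
p=cam("wrist"); save(p,"c_wrist.png")
p2=cam("top"); save(p2,"c_top.png")
print(-Rt(p)[0].T@Rt(p)[1])
E
```

```text
t 4.1 tcp [0.6013 0.2473 0.2793] q [ 0.267  0.471  0.461  1.561 -0.    -0.479] F [ 0.19  0.32 -0.47] gap 0.0855
R
 [[-0.734 -0.679 -0.   ]
 [-0.679  0.734 -0.   ]
 [ 0.     0.    -1.   ]]
shift mm [-49.6  32.7  79.3]
rotvec deg [  0.   -0.  -39.8]
[0.54063233 0.19054657 0.44906755]
```

View pics/c_wrist.png

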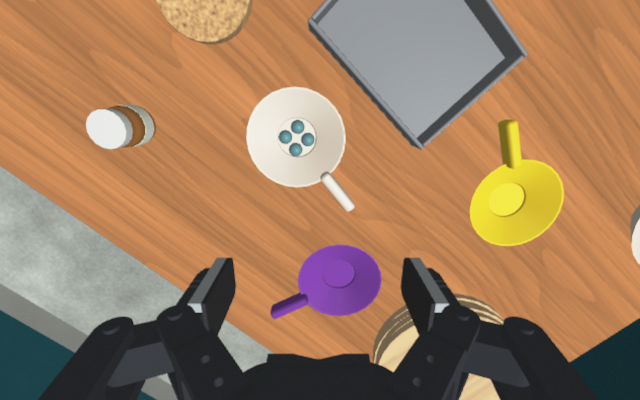

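Wrist view: the cream bowl is at (296,138) with four balls, its handle at (338,192). The purple bowl is between the fingers in the picture only because of the oblique view. Next I measure the handle.

```bash
python3 - <<'E'
from h import *
from scipy.optimize import least_squares
for n in ["wrist","top","side"]:
    p=cam(n);W=cloud(p);z=W[...,2];im=p["image"].astype(int)
    wht=(im.min(-1)>120)&(im.max(-1)-im.min(-1)<50)
    d=np.linalg.norm(W[...,:2]-[.602,.203],axis=-1)
    h=(d>.078)&(d<.14)&(z>.037)&(z<.052)&(W[...,1]>.25)
    P=W[h]; r=cv2.minAreaRect(P[:,:2].astype(np.float32)*1000); print(n,"handle",h.sum(),np.round(P.mean(0),4),r)
    rim=(d>.05)&(d<.075)&(z>.028)&(z<.036)&(W[...,1]<.258)
    Q=W[rim][:,:2]
    f=least_squares(lambda q:np.linalg.norm(Q-q[:2],axis=1)-q[2],[.602,.203,.067],loss="soft_l1",f_scale=.002); print("rim",f.x,rim.sum())
E
```

```text
wrist handle 529 [0.5813 0.2949 0.0449] ((556.4573974609375, 291.8924560546875), (156.68312072753906, 52.07566452026367), 12.89045238494873)
rim [0.60221154 0.20435301 0.0644631 ] 1664
top handle 9 [0.6171 0.2831 0.0451] ((616.6965942382812, 282.9074401855469), (10.057631492614746, 5.588671684265137), 14.6554594039917)
rim [0.6020571  0.20345358 0.06409189] 321
side handle 205 [0.587  0.2999 0.0441] ((558.0704345703125, 285.4687805175781), (160.36578369140625, 48.729827880859375), 20.435440063476562)
rim [0.60257495 0.20527497 0.0647323 ] 345
```

```bash
python3 - <<'E'
from h import *
for n in ["wrist","side"]:
    p=cam(n);W=cloud(p);z=W[...,2]
    h=(abs(W[...,0]-.617)<.025)&(z>.036)&(z<.052)&(W[...,1]>.275)&(W[...,1]<.345)
    P=W[h]; r=cv2.minAreaRect(P[:,:2].astype(np.float32)*1000); print(n,"handle",h.sum(),np.round(P.mean(0),4),r, P[:,1].max())
    l=np.polyfit(P[:,1],P[:,0],1); print("slope",l[0],"x at y=.305",np.polyval(l,.305))
E
```

```text
wrist handle 424 [0.6162 0.3023 0.045 ] ((617.2515258789062, 303.7557678222656), (59.09745407104492, 16.158405303955078), 81.26835632324219) 0.33282161172649977
slope 0.1450266535421971 x at y=.305 0.6166223893120889
side handle 184 [0.6152 0.3066 0.0438] ((617.0938720703125, 304.5859375), (61.4468994140625, 17.26174545288086), 82.52642059326172) 0.3347491696461946
slope 0.16679930520899758 x at y=.305 0.6149410717941457
```

```bash
python3 - <<'E'
from h import *
S(); to([0.617,0.3055,0.12],down(-98.3)); to([0.617,0.3055,0.015],down(-98.3))
E
```

```text
t 4.45 tcp [0.6013 0.2471 0.2796] q [ 0.267  0.471  0.461  1.561 -0.    -0.471] F [-0.28  0.98 -0.57] gap 0.0856
R
 [[-0.74  -0.673  0.   ]
 [-0.673  0.74  -0.   ]
 [ 0.    -0.    -1.   ]]
shift mm [-50.9  32.7 159.6]
rotvec deg [ -0.   -0.  -39.4]
shift mm [-50.9  32.7 264.6]
rotvec deg [ -0.   -0.  -39.4]
```

Emit:
arm_command(
  motion=[
    {"x":-15,"y":10,"z":40,"rx":0,"ry":0,"rz":-10,"hand":-1},
    {"x":-30,"y":20,"z":80,"rx":0,"ry":0,"rz":-20,"hand":-1},
    {"x":-42,"y":28,"z":120,"rx":0,"ry":0,"rz":-30,"hand":-1},
    {"x":-51,"y":33,"z":150,"rx":0,"ry":0,"rz":-39.4,"hand":-1},
    {"x":-51,"y":33,"z":160,"rx":0,"ry":0,"rz":-39.4,"hand":-1},
    {"x":-51,"y":33,"z":160,"rx":0,"ry":0,"rz":-39.4,"hand":-1},
  ],
)

```text
clock: 5.2
tcp_pos: [0.6164, 0.3055, 0.1194]
orientation: [-0.001, -0.653, 0.757, 0.0]
wrist_force: [0.1, 0.5, 0.3]
finger_gap: 0.0853
```

```bash
python3 - <<'E'
from h import *
S(); to([0.617,0.3055,0.015],down(-98.3))
p=cam("wrist"); save(p,"d_wrist.png")
W=cloud(p);z=W[...,2]
h=(abs(W[...,0]-.617)<.025)&(z>.036)&(z<.052)&(W[...,1]>.275)&(W[...,1]<.345)
P=W[h]; r=cv2.minAreaRect(P[:,:2].astype(np.float32)*1000); print("handle",h.sum(),np.round(P.mean(0),4),r)
E
```

```text
t 5.2 tcp [0.6164 0.3055 0.1194] q [ 0.344  0.568  0.23   1.234 -0.    -1.081] F [0.12 0.48 0.31] gap 0.0853
R
 [[-0.146 -0.989 -0.001]
 [-0.989  0.146 -0.001]
 [ 0.001  0.001 -1.   ]]
shift mm [ -0.2  -0.7 104.4]
rotvec deg [ 0.  -0.  -0.1]
handle 1123 [0.6177 0.3018 0.0453] ((617.8009033203125, 302.9503173828125), (58.46126937866211, 15.747669219970703), 80.9688491821289)
```

View pics/d_wrist.png

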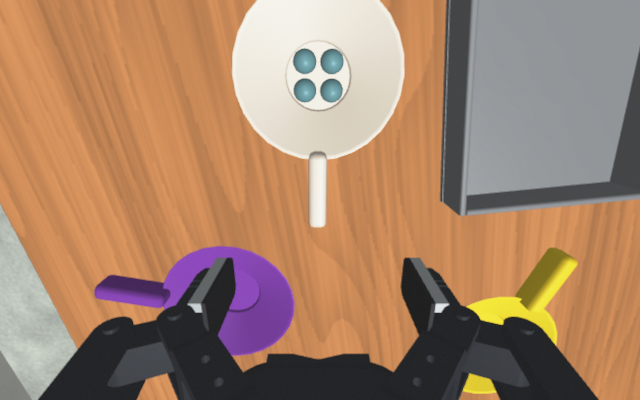

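The handle runs vertically at column 317, midway between the fingers and aligned, with the four balls at the bowl centre. I'll descend and grip.

Emit:
arm_command(
  force=100,
  motion=[
    {"x":0,"y":-1,"z":40,"rx":0,"ry":0,"rz":0,"hand":-1},
    {"x":0,"y":-1,"z":80,"rx":0,"ry":0,"rz":0,"hand":-1},
    {"x":0,"y":-1,"z":100,"rx":0,"ry":0,"rz":0,"hand":-1},
    {"x":0,"y":-1,"z":104,"rx":0,"ry":0,"rz":0,"hand":-0.3},
    {"x":0,"y":-1,"z":104,"rx":0,"ry":0,"rz":0,"hand":0.3},
    {"x":0,"y":-1,"z":104,"rx":0,"ry":0,"rz":0,"hand":1},
    {"x":0,"y":-1,"z":104,"rx":0,"ry":0,"rz":0,"hand":1},
    {"x":0,"y":-1,"z":104,"rx":0,"ry":0,"rz":0,"hand":1},
  ],
)

```text
clock: 6.25
tcp_pos: [0.6183, 0.3064, 0.0166]
orientation: [0.001, -0.655, 0.756, -0.0]
wrist_force: [0.2, 2.2, 2.8]
finger_gap: 0.0102
```

```bash
python3 - <<'E'
from h import *
S()
p=cam("side"); save(p,"e_side.png",(220,180,420,330),4)
E
```

```text
t 6.25 tcp [0.6183 0.3064 0.0166] q [ 3.440e-01  6.330e-01  8.100e-02  1.017e+00  1.000e-03 -1.084e+00] F [0.23 2.22 2.84] gap 0.0102
R
 [[-0.143 -0.99   0.002]
 [-0.99   0.143  0.001]
 [-0.001 -0.001 -1.   ]]
```

View pics/e_side.png

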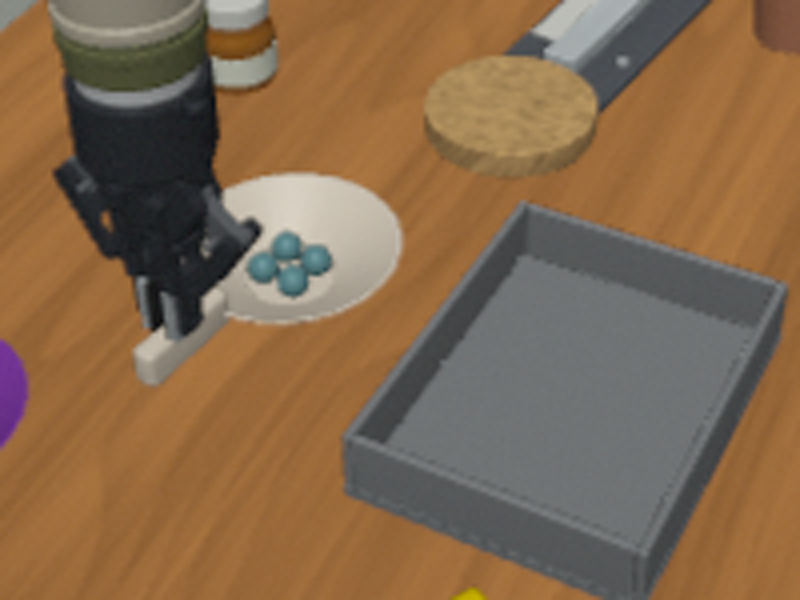

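The gripper is on the handle and the balls are still in the bowl. I'll lift.

Emit:
arm_command(
  motion=[
    {"x":0,"y":0,"z":-10,"rx":0,"ry":0,"rz":0,"hand":1},
    {"x":0,"y":0,"z":-30,"rx":0,"ry":0,"rz":0,"hand":1},
    {"x":0,"y":0,"z":-55,"rx":0,"ry":0,"rz":0,"hand":1},
    {"x":0,"y":0,"z":-80,"rx":0,"ry":0,"rz":0,"hand":1},
    {"x":0,"y":0,"z":-105,"rx":0,"ry":0,"rz":0,"hand":1},
    {"x":0,"y":0,"z":-125,"rx":0,"ry":0,"rz":0,"hand":1},
    {"x":0,"y":0,"z":-140,"rx":0,"ry":0,"rz":0,"hand":1},
  ],
)

```text
clock: 7.18
tcp_pos: [0.6176, 0.3055, 0.1565]
orientation: [-0.0, -0.655, 0.756, -0.0]
wrist_force: [-0.1, -0.1, -3.6]
finger_gap: 0.0098
```

```bash
cat >> h.py <<'E'
def bowltilt(p,s):
    W=cloud(p).reshape(-1,3); im=p["image"].reshape(-1,3).astype(int)
    r=Rm(s); L=(W-np.array(s["tcp_pos"]))@r*1000
    # tool frame: bowl expected at tool x +104, 
    k=(L[:,0]>25)&(L[:,0]<185)&(abs(L[:,1])<80)&(L[:,2]>-25)&(L[:,2]<40)
    return L[k],im[k]
E
python3 - <<'E'
from h import *
s=S()
p=cam("wrist"); save(p,"f_wrist.png"); p2=cam("side"); save(p2,"f_side.png",(200,120,420,320),3)
L,c=bowltilt(p,s)
wht=(c.min(1)>110)
rim=L[wht]; d=np.hypot(rim[:,0]-104,rim[:,1]); print(len(rim))
q=rim[(d>62)&(d<73)]; 
A=np.c_[q[:,:2],np.ones(len(q))]; print(np.linalg.lstsq(A,q[:,2],rcond=None)[0],np.median(q[:,2]))
E
```

```text
t 7.175 tcp [0.6176 0.3055 0.1565] q [ 0.343  0.557  0.302  1.316 -0.    -1.084] F [-0.07 -0.11 -3.55] gap 0.0098
R
 [[-0.143 -0.99  -0.   ]
 [-0.99   0.143 -0.   ]
 [ 0.     0.    -1.   ]]
40499
[ 9.98059953e-02 -2.31044511e-03 -1.40194675e+01] -6.420116162972745
```

View pics/f_wrist.png

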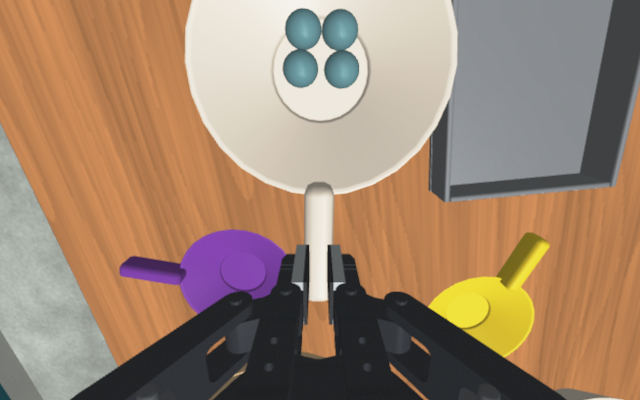

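View pics/f_side.png

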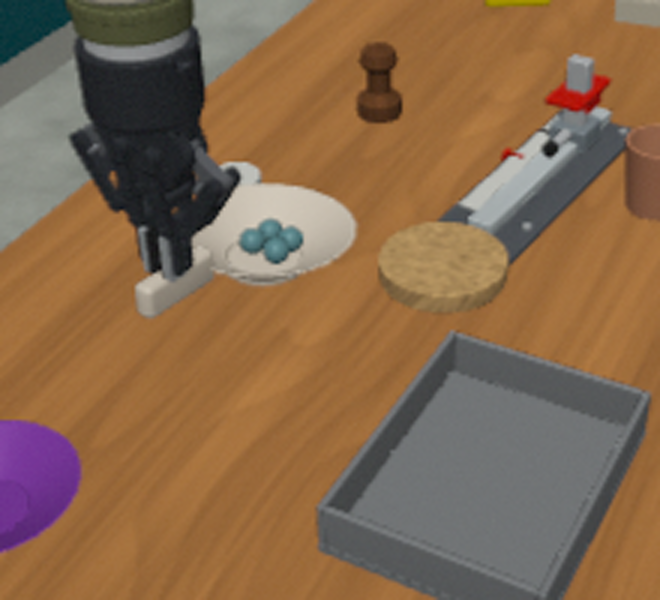

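The lift is good: the bowl droops about 6°, and all four balls are inside at wrist (300–342, 30–70). Next I plan the tip, pivoting about the far lip.

```bash
cat > tilt.py <<'E'
from h import *
s=get_state()
R0=down(-98.2); lipT=np.array([.174*np.cos(.1),0,-.019+.174*np.sin(.1)])
def pose(tau,lip):
    Rr=R0@R.from_rotvec([0,-np.radians(tau),0]).as_matrix(); return np.array(lip)-Rr@lipT,Rr
E
python3 - <<'E'
from tilt import *
p0,_=pose(0,[.408,.278,.11]); print(p0); to(p0,R0)
for t in range(0,71,10):
    P,_=pose(t,[.408,.278,.11-.045*t/70]); print(t,np.round(P,3), "shift",np.round(R0.T@(P-p0)*1000))
E
```

```text
[0.43269345 0.44936068 0.10837101]
shift mm [-115.4  204.6   48.7]
rotvec deg [-0.1  0.1 -0. ]
0 [0.433 0.449 0.108] shift [0. 0. 0.]
10 [0.432 0.447 0.132] shift [  2.  -0. -24.]
20 [0.431 0.44  0.155] shift [ 10.  -0. -46.]
30 [0.43  0.427 0.176] shift [ 22.  -0. -67.]
40 [0.427 0.41  0.194] shift [ 39.  -0. -86.]
50 [0.424 0.389 0.209] shift [  61.   -0. -101.]
60 [0.421 0.365 0.221] shift [  85.   -0. -112.]
70 [0.417 0.338 0.227] shift [ 112.   -0. -119.]
```

Emit:
arm_command(
  motion=[
    {"x":-3,"y":6,"z":0,"rx":0,"ry":0,"rz":0,"hand":1},
    {"x":-11,"y":20,"z":0,"rx":0,"ry":0,"rz":0,"hand":1},
    {"x":-25,"y":44,"z":0,"rx":0,"ry":0,"rz":0,"hand":1},
    {"x":-42,"y":74,"z":0,"rx":0,"ry":0,"rz":0,"hand":1},
    {"x":-60,"y":106,"z":4,"rx":0,"ry":0,"rz":0,"hand":1},
    {"x":-78,"y":138,"z":10,"rx":0,"ry":0,"rz":0,"hand":1},
    {"x":-93,"y":165,"z":17,"rx":0,"ry":0,"rz":0,"hand":1},
    {"x":-105,"y":186,"z":25,"rx":0,"ry":0,"rz":0,"hand":1},
    {"x":-112,"y":199,"z":35,"rx":0,"ry":0,"rz":0,"hand":1},
    {"x":-115,"y":205,"z":45,"rx":0,"ry":0,"rz":0,"hand":1},
  ],
)

```text
clock: 8.52
tcp_pos: [0.4304, 0.4493, 0.1098]
orientation: [-0.0, -0.655, 0.756, -0.0]
wrist_force: [1.1, 0.1, -2.7]
finger_gap: 0.0097
```

```bash
python3 - <<'E'
from h import *
s=S()
p=cam("wrist"); save(p,"g_wrist.png"); p2=cam("side"); save(p2,"g_side.png",(200,180,440,380),3)
E
```

```text
t 8.525 tcp [0.4304 0.4493 0.1098] q [ 0.678  0.444  0.004  1.131 -0.    -0.75 ] F [ 1.14  0.07 -2.69] gap 0.0097
R
 [[-0.142 -0.99   0.   ]
 [-0.99   0.142 -0.   ]
 [ 0.    -0.    -1.   ]]
```

View pics/g_side.png

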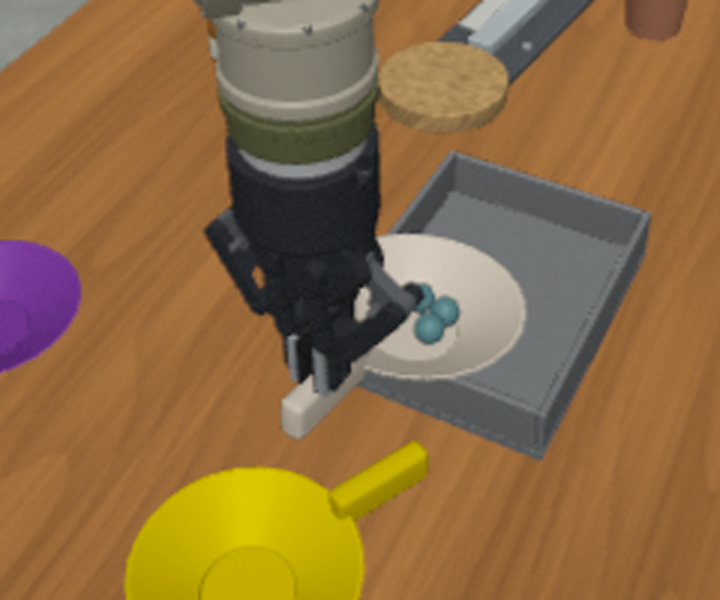

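The bowl is over the tray's near half with the balls in it. I'll tip in two stages.

Emit:
arm_command(
  motion=[
    {"x":1,"y":0,"z":-12,"rx":0,"ry":-5,"rz":0,"hand":1},
    {"x":3,"y":0,"z":-25,"rx":0,"ry":-11,"rz":0,"hand":1},
    {"x":10,"y":0,"z":-46,"rx":0,"ry":-20,"rz":0,"hand":1},
    {"x":16,"y":0,"z":-57,"rx":0,"ry":-25,"rz":0,"hand":1},
    {"x":16,"y":0,"z":-57,"rx":0,"ry":-25,"rz":0,"hand":1},
  ],
)

```text
clock: 9.25
tcp_pos: [0.4299, 0.4304, 0.168]
orientation: [0.164, -0.638, 0.739, 0.141]
wrist_force: [0.3, -0.5, -2.3]
finger_gap: 0.0097
```

```bash
python3 - <<'E'
from tilt import *
s=S()
for t in (35,45,55,65,70):
    P,r=pose(t,[.406,.278,.11-.045*t/70]); print(t); to(P,r,s)
p2=cam("side"); save(p2,"i_side.png",(200,180,440,380),3)
E
```

```text
t 9.25 tcp [0.4299 0.4304 0.168 ] q [ 0.464  0.145 -0.352  0.813  0.352 -0.913] F [ 0.31 -0.53 -2.3 ] gap 0.0097
R
 [[-0.133 -0.989  0.063]
 [-0.897  0.147  0.417]
 [-0.422 -0.001 -0.907]]
35
shift mm [  3.1   1.8 -20.7]
rotvec deg [ -0.2 -10.   -0.2]
45
shift mm [ 13.3   1.7 -44.1]
rotvec deg [ -0.2 -20.   -0.2]
55
shift mm [ 28.6   1.6 -65.7]
rotvec deg [ -0.2 -30.   -0.2]
65
shift mm [ 48.4   1.5 -84.8]
rotvec deg [ -0.2 -40.   -0.1]
70
shift mm [ 59.8   1.4 -93.1]
rotvec deg [ -0.2 -45.   -0.1]
```

View pics/i_side.png

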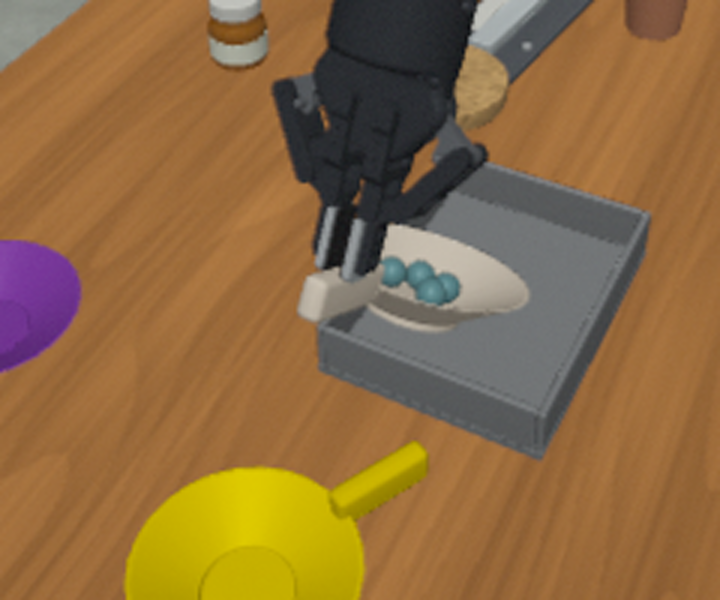

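Emit:
arm_command(
  motion=[
    {"x":1,"y":2,"z":-10,"rx":0,"ry":-5,"rz":0,"hand":1},
    {"x":3,"y":2,"z":-20,"rx":0,"ry":-10,"rz":0,"hand":1},
    {"x":8,"y":2,"z":-32,"rx":0,"ry":-15,"rz":0,"hand":1},
    {"x":13,"y":2,"z":-44,"rx":0,"ry":-20,"rz":0,"hand":1},
    {"x":20,"y":2,"z":-55,"rx":0,"ry":-25,"rz":0,"hand":1},
    {"x":28,"y":2,"z":-65,"rx":0,"ry":-30,"rz":0,"hand":1},
    {"x":38,"y":2,"z":-75,"rx":0,"ry":-35,"rz":0,"hand":1},
    {"x":48,"y":2,"z":-85,"rx":0,"ry":-40,"rz":0,"hand":1},
    {"x":60,"y":2,"z":-93,"rx":0,"ry":-45,"rz":0,"hand":1},
    {"x":60,"y":2,"z":-93,"rx":0,"ry":-45,"rz":0,"hand":1},
  ],
)

```text
clock: 10.55
tcp_pos: [0.4147, 0.3395, 0.2246]
orientation: [0.432, -0.535, 0.621, 0.376]
wrist_force: [0.6, -1.3, -2.1]
finger_gap: 0.0098
```

```bash
python3 - <<'E'
from tilt import *
s=S()
p2=cam("side"); save(p2,"j_side.png",(200,180,440,380),3)
E
```

```text
t 10.55 tcp [0.4147 0.3395 0.2246] q [-0.12   0.085 -0.769  0.652  1.218 -1.498] F [ 0.63 -1.27 -2.08] gap 0.0098
R
 [[-0.054 -0.989  0.134]
 [-0.34   0.145  0.929]
 [-0.939  0.005 -0.345]]
```

View pics/j_side.png

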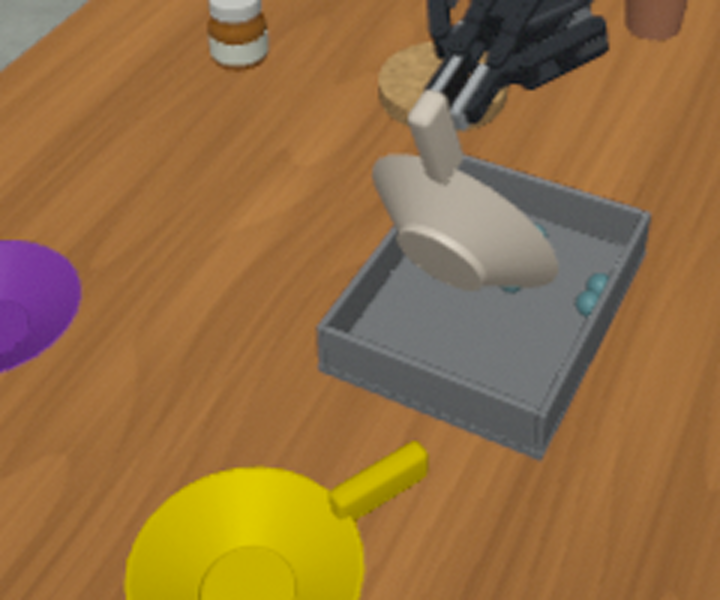

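All four balls are in the tray, at crop (540,230), (512,283), (600,283) and (588,302). Now I swing back level towards the bat.

```bash
python3 - <<'E'
from tilt import *
s=get_state()
R1=R0@R.from_rotvec([0,np.radians(5.7),0]).as_matrix()
to([.43,.34,.27],R1,s)
to([.50,.22,.27],R1,s)
to([.558,.15,.25],R1,s)
E
```

```text
shift mm [-42.6 -14.8 -13.3]
rotvec deg [ 0.1 75.5 -0.1]
shift mm [  -5.4 -101.4 -115.4]
rotvec deg [ 0.1 75.5 -0.1]
shift mm [  34.3 -168.9 -165.8]
rotvec deg [ 0.1 75.5 -0.1]
```

Emit:
arm_command(
  motion=[
    {"x":-30,"y":0,"z":-11,"rx":0,"ry":5,"rz":0,"hand":1},
    {"x":-42,"y":-10,"z":-14,"rx":0,"ry":15,"rz":0,"hand":1},
    {"x":-40,"y":-20,"z":-25,"rx":0,"ry":24,"rz":0,"hand":1},
    {"x":-30,"y":-45,"z":-50,"rx":0,"ry":33,"rz":0,"hand":1},
    {"x":-20,"y":-70,"z":-80,"rx":0,"ry":42,"rz":0,"hand":1},
    {"x":-8,"y":-95,"z":-110,"rx":0,"ry":51,"rz":0,"hand":1},
    {"x":5,"y":-120,"z":-130,"rx":0,"ry":60,"rz":0,"hand":1},
    {"x":20,"y":-145,"z":-150,"rx":0,"ry":69,"rz":0,"hand":1},
    {"x":34,"y":-169,"z":-166,"rx":0,"ry":75.5,"rz":0,"hand":1},
    {"x":34,"y":-169,"z":-166,"rx":0,"ry":75.5,"rz":0,"hand":1},
  ],
)

```text
clock: 11.85
tcp_pos: [0.5587, 0.1526, 0.2503]
orientation: [-0.036, -0.654, 0.755, -0.032]
wrist_force: [-1.5, 0.6, -1.6]
finger_gap: 0.0099
```

```bash
python3 - <<'E'
from tilt import *
s=S()
R1=R0@R.from_rotvec([0,np.radians(5.7),0]).as_matrix()
to([.558,.10,.14],R1,s)
p=cam("top"); save(p,"k_top.png",(230,150,410,300),4)
p=cam("wrist"); save(p,"k_wrist.png")
L,c=bowltilt(p,s)
wht=(c.min(1)>110)&(c.max(1)-c.min(1)<60)
q=L[wht]; d=np.hypot(q[:,0]-104,q[:,1]); q=q[(d>64)&(d<72)&(q[:,2]<20)]
A=np.c_[q[:,:2],np.ones(len(q))]; print(np.linalg.lstsq(A,q[:,2],rcond=None)[0],len(q))
E
```

```text
t 11.85 tcp [0.5587 0.1526 0.2503] q [ 0.18   0.35   0.204  1.455 -0.091 -1.248] F [-1.46  0.63 -1.62] gap 0.0099
R
 [[-0.141 -0.99  -0.013]
 [-0.985  0.141 -0.095]
 [ 0.096 -0.001 -0.995]]
shift mm [ 41.4  -6.7 114.8]
rotvec deg [-0.1  0.2  0.1]
[ 7.19797332e-02  1.86691898e-03 -1.48201941e+01] 6463
```

View pics/k_top.png

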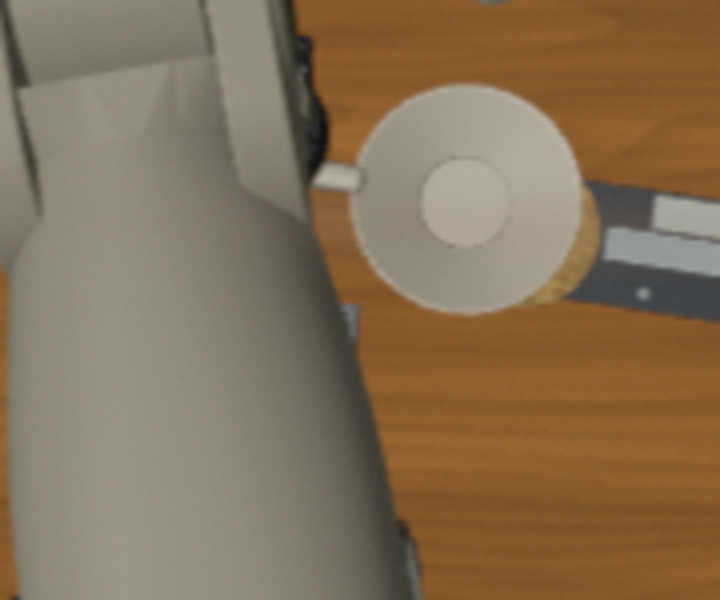

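View pics/k_wrist.png

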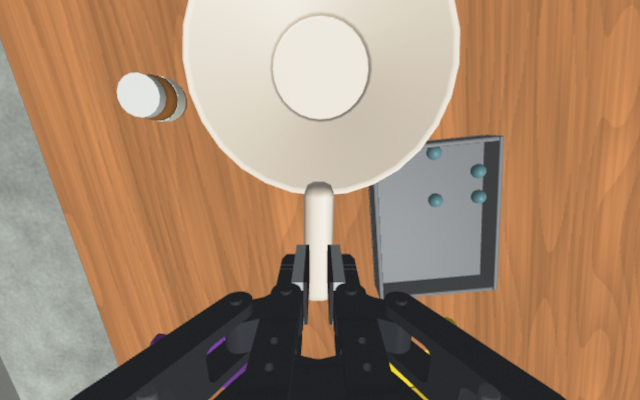

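The wrist view shows the bowl empty and four balls in the tray. I'll move over the bat and lower.

Emit:
arm_command(
  motion=[
    {"x":15,"y":-2,"z":20,"rx":0,"ry":0,"rz":0,"hand":1},
    {"x":30,"y":-4,"z":50,"rx":0,"ry":0,"rz":0,"hand":1},
    {"x":44,"y":-6.5,"z":85,"rx":0,"ry":0,"rz":0,"hand":1},
    {"x":44,"y":-6.5,"z":115,"rx":0,"ry":0,"rz":0,"hand":1},
    {"x":40,"y":-6.5,"z":145,"rx":0,"ry":0,"rz":0,"hand":1},
    {"x":38,"y":-6.5,"z":170,"rx":0,"ry":0,"rz":0,"hand":1},
    {"x":36,"y":-6.5,"z":185,"rx":0,"ry":0,"rz":0,"hand":1},
    {"x":36,"y":-6.5,"z":190,"rx":0,"ry":0,"rz":0,"hand":1},
    {"x":36,"y":-6.5,"z":190,"rx":0,"ry":0,"rz":0,"hand":1},
  ],
)

```text
clock: 13.08
tcp_pos: [0.556, 0.0962, 0.0664]
orientation: [-0.036, -0.654, 0.755, -0.032]
wrist_force: [-0.2, 0.5, -1.9]
finger_gap: 0.0098
```

```bash
python3 - <<'E'
from tilt import *
s=S()
R1=R0@R.from_rotvec([0,np.radians(5.7),0]).as_matrix()
to([.558,.0973,.0366],R1,s)
p=cam("top"); save(p,"l_top.png",(300,150,420,250),5)
W=cloud(p);z=W[...,2]
from scipy.optimize import least_squares
for w in (p,cam("side")):
    W=cloud(w);z=W[...,2]; d=np.linalg.norm(W[...,:2]-[.5434,-.003],axis=-1)
    im=w["image"].astype(int)
    m=(d<.085)&(z>.05)&(z<.07)&(W[...,1]<.05)&(im.min(-1)>110)
    P=W[m]; d2=np.linalg.norm(P[:,:2]-P[:,:2].mean(0),axis=1)
    f=least_squares(lambda q:np.linalg.norm(P[:,:2]-q[:2],axis=1)-q[2],[.5434,-.003,.066],loss="soft_l1",f_scale=.002); print(f.x,m.sum())
    k=abs(np.linalg.norm(P[:,:2]-f.x[:2],axis=1)-.067)<.005
    print("rim plane",np.linalg.lstsq(np.c_[P[k][:,:2]-f.x[:2],np.ones(k.sum())],P[k][:,2],rcond=None)[0])
save(w,"l_side.png",(250,120,450,270),4)
E
```

```text
t 13.075 tcp [0.556  0.0962 0.0664] q [ 0.084  0.395 -0.19   1.007 -0.093 -1.343] F [-0.25  0.48 -1.92] gap 0.0098
R
 [[-0.142 -0.99  -0.012]
 [-0.985  0.143 -0.095]
 [ 0.096 -0.001 -0.995]]
shift mm [-4.2 -1.8 29.5]
rotvec deg [-0.1  0.2 -0. ]
[ 0.54171213 -0.00176918  0.03107045] 696
rim plane [0. 0. 0.]
[ 0.53966534 -0.01001211  0.02622559] 375
rim plane [0. 0. 0.]
```

View pics/l_side.png

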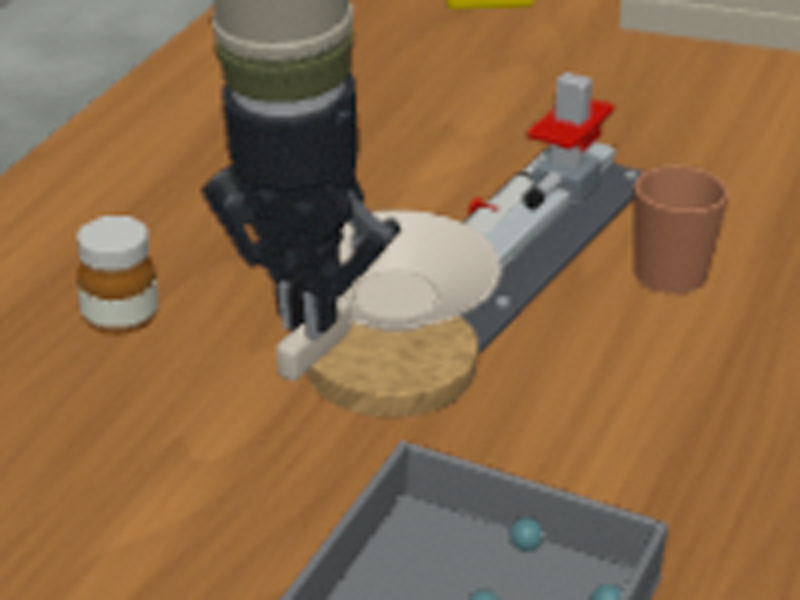

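Emit:
arm_command(
  motion=[
    {"x":-2,"y":-2,"z":12,"rx":0,"ry":0,"rz":0,"hand":1},
    {"x":-4,"y":-2,"z":22,"rx":0,"ry":0,"rz":0,"hand":1},
    {"x":-4,"y":-2,"z":27,"rx":0,"ry":0,"rz":0,"hand":1},
    {"x":-4,"y":-2,"z":29,"rx":0,"ry":0,"rz":0,"hand":1},
    {"x":-4,"y":-2,"z":29,"rx":0,"ry":0,"rz":0,"hand":1},
  ],
)

```text
clock: 13.8
tcp_pos: [0.5577, 0.0969, 0.0362]
orientation: [-0.036, -0.654, 0.755, -0.031]
wrist_force: [-0.4, 0.1, -1.7]
finger_gap: 0.0093
```

```bash
python3 - <<'E'
from tilt import *
s=S()
p=cam("side"); save(p,"m_side.png",(290,140,410,240),6)
E
```

```text
t 13.8 tcp [0.5577 0.0969 0.0362] q [ 0.085  0.426 -0.223  0.944 -0.094 -1.342] F [-0.42  0.08 -1.75] gap 0.0093
R
 [[-0.142 -0.99  -0.014]
 [-0.985  0.143 -0.095]
 [ 0.096  0.    -0.995]]
```

View pics/m_side.png

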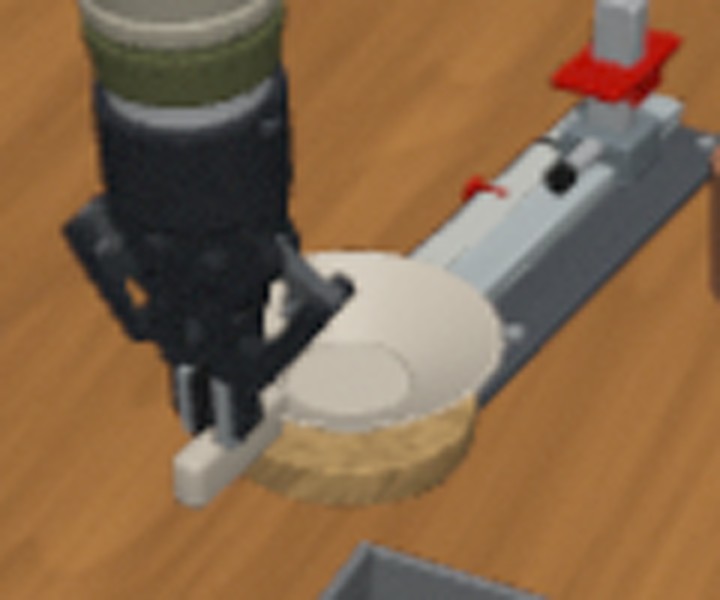

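Emit:
arm_command(
  motion=[
    {"x":0,"y":0,"z":2,"rx":0,"ry":0,"rz":0,"hand":1},
    {"x":0,"y":0,"z":3,"rx":0,"ry":0,"rz":0,"hand":1},
    {"x":0,"y":0,"z":3,"rx":0,"ry":0,"rz":0,"hand":1},
  ],
)

```text
clock: 14.22
tcp_pos: [0.558, 0.0968, 0.0336]
orientation: [-0.036, -0.654, 0.755, -0.032]
wrist_force: [0.4, 0.3, -0.9]
finger_gap: 0.0097
```

```bash
python3 - <<'E'
from tilt import *
s=S()
E
```

```text
t 14.225 tcp [0.558  0.0968 0.0336] q [ 0.084  0.428 -0.227  0.937 -0.094 -1.342] F [ 0.44  0.28 -0.9 ] gap 0.0097
R
 [[-0.142 -0.99  -0.013]
 [-0.985  0.143 -0.095]
 [ 0.096 -0.001 -0.995]]
```

Emit:
arm_command(
  motion=[
    {"x":0,"y":0,"z":1.5,"rx":0,"ry":0,"rz":0,"hand":1},
    {"x":0,"y":0,"z":1.5,"rx":0,"ry":0,"rz":0,"hand":0.5},
    {"x":0,"y":0,"z":1.5,"rx":0,"ry":0,"rz":0,"hand":0},
    {"x":0,"y":0,"z":1.5,"rx":0,"ry":0,"rz":0,"hand":-1},
    {"x":0,"y":0,"z":1.5,"rx":0,"ry":0,"rz":0,"hand":-1},
    {"x":0,"y":0,"z":1.5,"rx":0,"ry":0,"rz":0,"hand":-1},
    {"x":0,"y":0,"z":1.5,"rx":0,"ry":0,"rz":0,"hand":-1},
  ],
)

```text
clock: 15.1
tcp_pos: [0.5577, 0.0965, 0.0319]
orientation: [-0.036, -0.654, 0.755, -0.031]
wrist_force: [0.7, -0.1, 0.0]
finger_gap: 0.0852
```

```bash
python3 - <<'E'
from tilt import *
s=S()
p=cam("side"); save(p,"n_side.png",(290,140,410,240),6)
to([.558,.11,.25],down(-98.2),s)
E
```

```text
t 15.1 tcp [0.5577 0.0965 0.0319] q [ 0.084  0.43  -0.229  0.934 -0.094 -1.343] F [ 0.72 -0.06  0.04] gap 0.0852
R
 [[-0.142 -0.99  -0.014]
 [-0.985  0.143 -0.095]
 [ 0.096 -0.    -0.995]]
shift mm [   7.6    1.6 -218.3]
rotvec deg [-0.  -5.5 -0. ]
```

View pics/n_side.png

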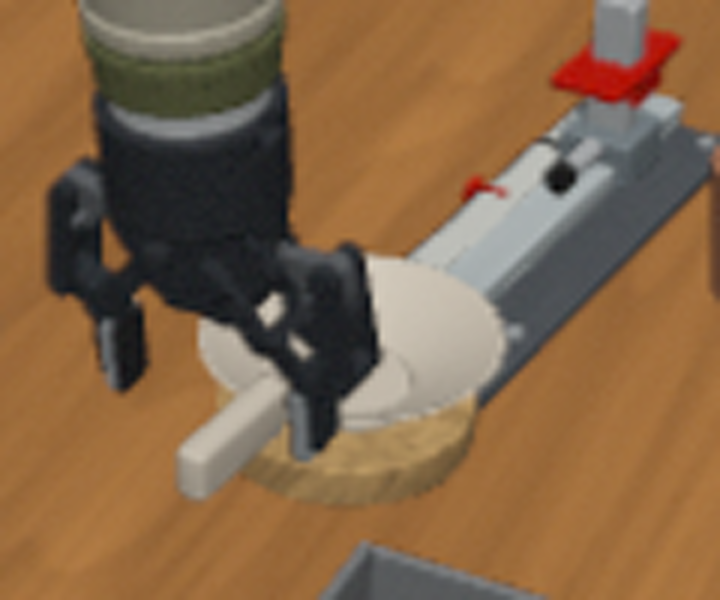

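The bowl is released and standing on the bat. I'll retract straight back.

Emit:
arm_command(
  motion=[
    {"x":0,"y":0,"z":-25,"rx":0,"ry":0,"rz":0,"hand":-1},
    {"x":0,"y":0,"z":-60,"rx":0,"ry":0,"rz":0,"hand":-1},
    {"x":0,"y":0,"z":-110,"rx":0,"ry":0,"rz":0,"hand":-1},
    {"x":0,"y":0,"z":-160,"rx":0,"ry":-5.5,"rz":0,"hand":-1},
    {"x":7,"y":0,"z":-215,"rx":0,"ry":-5.5,"rz":0,"hand":-1},
    {"x":7,"y":0,"z":-218,"rx":0,"ry":-5.5,"rz":0,"hand":-1},
  ],
)

```text
clock: 15.9
tcp_pos: [0.5622, 0.1102, 0.2548]
orientation: [0.004, -0.654, 0.756, -0.003]
wrist_force: [0.1, -0.4, -0.5]
finger_gap: 0.0853
```

```bash
python3 - <<'E'
from h import *
from scipy.optimize import least_squares
s=S()
to([.505,-.2687,.25],down(-8.3),s); to([.505,-.2687,.25],down(171.7),s)
for n in ("top","side"):
    p=cam(n); save(p,f"o_{n}.png",(250,130,490,290),3)
    W=cloud(p);z=W[...,2]; d=np.linalg.norm(W[...,:2]-[.5434,-.003],axis=-1)
    m=(d<.085)&(z>.047)&(z<.057)&(W[...,1]<.05)
    P=W[m]
    f=least_squares(lambda q:np.linalg.norm(P[:,:2]-q[:2],axis=1)-q[2],[.5434,-.003,.066],loss="soft_l1",f_scale=.002)
    k=abs(np.linalg.norm(P[:,:2]-f.x[:2],axis=1)-.067)<.006
    print(f.x,m.sum(),"rim plane",np.linalg.lstsq(np.c_[P[k][:,:2]-f.x[:2],np.ones(k.sum())],P[k][:,2],rcond=None)[0])
E
```

```text
t 15.9 tcp [0.5622 0.1102 0.2548] q [ 0.053  0.293  0.14   1.409 -0.    -1.373] F [ 0.14 -0.41 -0.49] gap 0.0853
R
 [[-0.143 -0.99   0.009]
 [-0.99   0.143  0.   ]
 [-0.002 -0.009 -1.   ]]
shift mm [383.1   2.3   4.2]
rotvec deg [ -0.5  -0.3 -89.9]
shift mm [383.1   2.3   4.2]
rotvec deg [-0.3  0.5 90.1]
[ 0.54273154 -0.0055719   0.06363833] 236 rim plane [ 0.00180852 -0.00204721  0.05100731]
[ 0.54355033 -0.00530467  0.06381141] 300 rim plane [-0.0023488   0.00984445  0.05115156]
```

View pics/o_side.png

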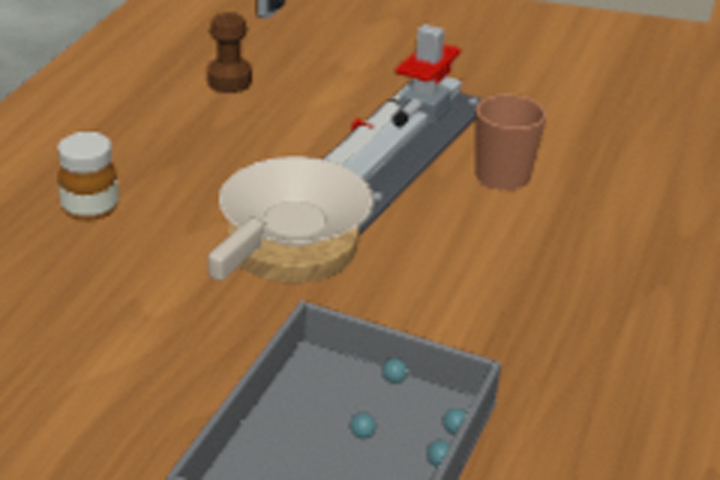

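View pics/o_top.png

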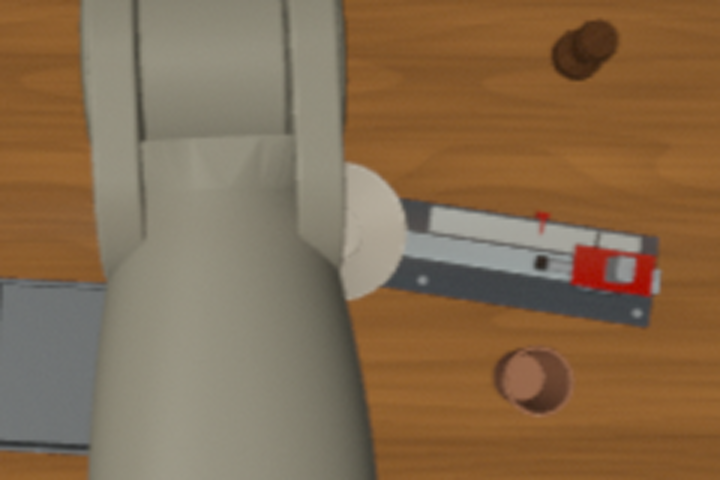

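The bowl stands level, about 2 mm off centre, and the balls are in the tray. Next, the leg.

Emit:
arm_command(
  motion=[
    {"x":30,"y":0,"z":0,"rx":0,"ry":0,"rz":9,"hand":-1},
    {"x":80,"y":0,"z":0,"rx":0,"ry":0,"rz":18,"hand":-1},
    {"x":130,"y":0,"z":0,"rx":0,"ry":0,"rz":27,"hand":-1},
    {"x":180,"y":0,"z":0,"rx":0,"ry":0,"rz":36,"hand":-1},
    {"x":230,"y":0,"z":0,"rx":0,"ry":0,"rz":45,"hand":-1},
    {"x":280,"y":1,"z":0,"rx":0,"ry":0,"rz":54,"hand":-1},
    {"x":320,"y":1,"z":2,"rx":0,"ry":0,"rz":63,"hand":-1},
    {"x":345,"y":2,"z":4,"rx":0,"ry":0,"rz":72,"hand":-1},
    {"x":355,"y":2,"z":4,"rx":0,"ry":0,"rz":81,"hand":-1},
    {"x":360,"y":2,"z":4,"rx":-0.3,"ry":0.5,"rz":90,"hand":-1},
  ],
)

```text
clock: 17.25
tcp_pos: [0.505, -0.2458, 0.243]
orientation: [-0.006, 0.075, 0.997, 0.0]
wrist_force: [-0.5, 0.0, -0.3]
finger_gap: 0.0853
```

```bash
python3 - <<'E'
from h import *
s=S()
p=cam("wrist"); save(p,"q_wrist.png")
to([.505,-.2687,.25],down(171.7),s)
E
```

```text
t 17.25 tcp [ 0.505  -0.2458  0.243 ] q [-0.592  0.291  0.109  1.4   -0.006 -0.443] F [-0.52  0.05 -0.34] gap 0.0853
R
 [[-0.989  0.149 -0.013]
 [ 0.149  0.989  0.001]
 [ 0.013 -0.001 -1.   ]]
shift mm [ -3.3 -22.6  -7. ]
rotvec deg [-0.  -0.7 -0.3]
```

View pics/q_wrist.png

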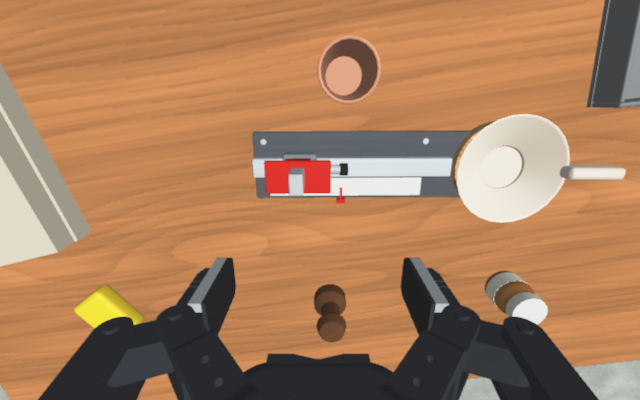

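Wrist view: post at (296,180), red mark line and clip at (341,195), bowl on the bat at right. I'll measure these.

```bash
python3 - <<'E'
from h import *
s=S()
p=cam("wrist"); save(p,"r_wrist.png",(245,120,365,210),6)
W=cloud(p);z=W[...,2]
b=np.array([0.5434,-0.0033])
m=(z>.098)&(z<.115)&(abs(W[...,0]-.505)<.04)&(abs(W[...,1]+.269)<.04)
print("post",m.sum(),np.round(W[m].mean(0),4),cv2.minAreaRect(W[m][:,:2].astype(np.float32)*1000))
im=p["image"].astype(int)
red=(im[...,0]>130)&(im[...,1]<70)&(im[...,2]<70)&(z<.03)&(W[...,1]<-.15)
v,u=np.where(red); print("mark px",u.mean(),v.mean(),len(u),u.min(),u.max(),v.min(),v.max())
for uv in zip(u,v): pass
for row in range(v.min(),v.max()+1):
    uu=u[v==row]
    if len(uu): print(row,uu.min(),uu.max(),np.round(px2w(p,uu.mean(),row,.009),4))
c=(z>.07)&(z<.08)&(im[...,0]>130)&(im[...,1]<70)&(abs(W[...,0]-.505)<.06)
print("cam",cv2.minAreaRect(W[c][:,:2].astype(np.float32)*1000))
# clip edges / foot edges for gauge axis
E
```

```text
t 17.3 tcp [ 0.5053 -0.2461  0.2429] q [-0.592  0.292  0.11   1.4   -0.007 -0.438] F [ 0.08 -0.92  0.33] gap 0.0853
R
 [[-0.988  0.153 -0.013]
 [ 0.153  0.988  0.001]
 [ 0.013 -0.001 -1.   ]]
post 344 [ 0.5038 -0.2697  0.1074] ((504.5009460449219, -270.0987548828125), (16.24091339111328, 23.53963279724121), 81.57211303710938)
mark px 340.6222222222222 197.75555555555556 45 337 344 188 201
188 341 341 [ 0.5461 -0.2183  0.009 ]
189 341 341 [ 0.5476 -0.2185  0.009 ]
190 341 341 [ 0.5491 -0.2186  0.009 ]
191 341 341 [ 0.5506 -0.2188  0.009 ]
192 341 341 [ 0.5521 -0.219   0.009 ]
193 341 341 [ 0.5536 -0.2192  0.009 ]
194 341 341 [ 0.5551 -0.2194  0.009 ]
195 341 341 [ 0.5566 -0.2196  0.009 ]
196 340 341 [ 0.558  -0.2205  0.009 ]
197 340 342 [ 0.5596 -0.22    0.009 ]
198 337 344 [ 0.561  -0.2209  0.009 ]
199 337 344 [ 0.5625 -0.2211  0.009 ]
200 337 344 [ 0.564  -0.2213  0.009 ]
201 337 344 [ 0.5655 -0.2215  0.009 ]
cam ((504.4778747558594, -270.1668395996094), (75.77714538574219, 39.07704162597656), 81.40747833251953)
```

View pics/r_wrist.png

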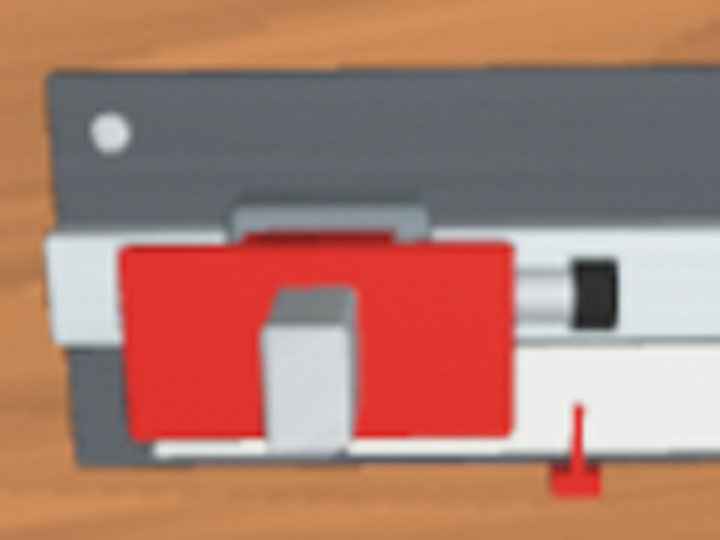

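```bash
python3 - <<'E'
from h import *
s=S()
to([.5045,-.2700,.14],down(171.5),s);to([.5045,-.2700,.083],down(171.5),s)
E
```

```text
t 17.35 tcp [ 0.5055 -0.2456  0.2431] q [-0.592  0.291  0.11   1.4   -0.006 -0.447] F [0.06 0.42 0.46] gap 0.0855
R
 [[-0.99   0.144 -0.013]
 [ 0.144  0.99   0.001]
 [ 0.013 -0.001 -1.   ]]
shift mm [ -3.9 -24.2 103.1]
rotvec deg [-0.  -0.7  0.2]
shift mm [ -4.6 -24.2 160.1]
rotvec deg [-0.  -0.7  0.2]
```

Emit:
arm_command(
  motion=[
    {"x":-3,"y":-12,"z":20,"rx":0,"ry":-0.7,"rz":0,"hand":-1},
    {"x":-4,"y":-24,"z":50,"rx":0,"ry":-0.7,"rz":0,"hand":-1},
    {"x":-4,"y":-24,"z":90,"rx":0,"ry":-0.7,"rz":0,"hand":-1},
    {"x":-4,"y":-24,"z":103,"rx":0,"ry":-0.7,"rz":0,"hand":-1},
    {"x":-4,"y":-24,"z":103,"rx":0,"ry":-0.7,"rz":0,"hand":-1},
  ],
)

```text
clock: 17.98
tcp_pos: [0.5052, -0.2691, 0.1416]
orientation: [0.0, 0.071, 0.997, -0.0]
wrist_force: [0.5, -0.8, 0.3]
finger_gap: 0.0856
```

```bash
python3 - <<'E'
from h import *
s=S()
p=cam("wrist"); save(p,"s_wrist.png")
W=cloud(p);z=W[...,2]
m=(z>.098)&(z<.115)&(abs(W[...,0]-.505)<.03)&(abs(W[...,1]+.269)<.03)
print("post",m.sum(),cv2.minAreaRect(W[m][:,:2].astype(np.float32)*1000))
to([.5045,-.2700,.083],down(171.5),s)
E
```

```text
t 17.975 tcp [ 0.5052 -0.2691  0.1416] q [-0.629  0.332 -0.083  1.154 -0.    -0.488] F [ 0.54 -0.78  0.28] gap 0.0856
R
 [[-0.99   0.141  0.001]
 [ 0.141  0.99  -0.001]
 [-0.001 -0.001 -1.   ]]
post 709 ((504.7077941894531, -270.08221435546875), (15.933144569396973, 24.00933265686035), 81.99474334716797)
shift mm [ 0.6 -0.9 58.6]
rotvec deg [-0.1  0.   0.4]
```

View pics/s_wrist.png

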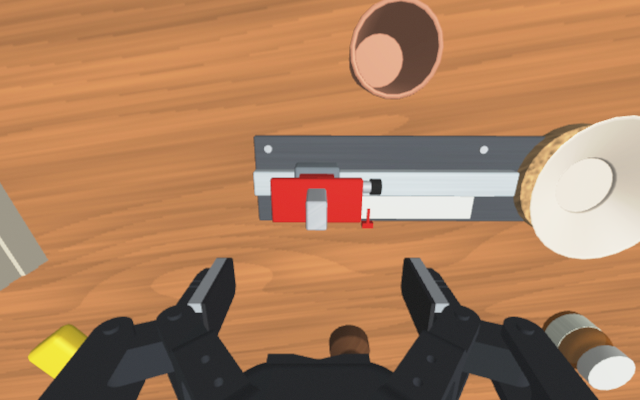

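The post at column 317 is centred between the fingers. I'll descend and pinch.

Emit:
arm_command(
  force=25,
  motion=[
    {"x":0,"y":-1,"z":30,"rx":0,"ry":0,"rz":0,"hand":-1},
    {"x":0,"y":-1,"z":52,"rx":0,"ry":0,"rz":0,"hand":-1},
    {"x":0,"y":-1,"z":57,"rx":0,"ry":0,"rz":0,"hand":-0.2},
    {"x":0,"y":-1,"z":57,"rx":0,"ry":0,"rz":0,"hand":0.5},
    {"x":0,"y":-1,"z":57,"rx":0,"ry":0,"rz":0,"hand":1},
    {"x":0,"y":-1,"z":57,"rx":0,"ry":0,"rz":0,"hand":1},
    {"x":0,"y":-1,"z":57,"rx":0,"ry":0,"rz":0,"hand":1},
  ],
)

```text
clock: 18.9
tcp_pos: [0.5062, -0.2714, 0.0862]
orientation: [0.002, 0.072, 0.997, -0.002]
wrist_force: [0.1, 0.2, 0.7]
finger_gap: -0.0
```

```bash
python3 - <<'E'
from h import *
s=S()
p=cam("wrist"); save(p,"t_wrist.png")
p=cam("side"); save(p,"t_side.png",(340,110,440,200),6)
g=np.array([.148,.989,0]); to(np.array(s["tcp_pos"])+.0575*g)
E
```

```text
t 18.9 tcp [ 0.5062 -0.2714  0.0862] q [-0.632  0.369 -0.172  1.025 -0.    -0.488] F [0.11 0.21 0.66] gap -0.0
R
 [[-0.99   0.143  0.004]
 [ 0.143  0.99  -0.003]
 [-0.004 -0.003 -1.   ]]
shift mm [-0.5 57.4 -0.5]
```

View pics/t_wrist.png

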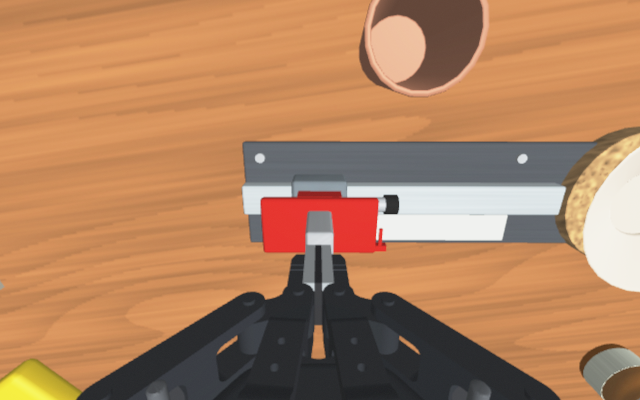

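View pics/t_side.png

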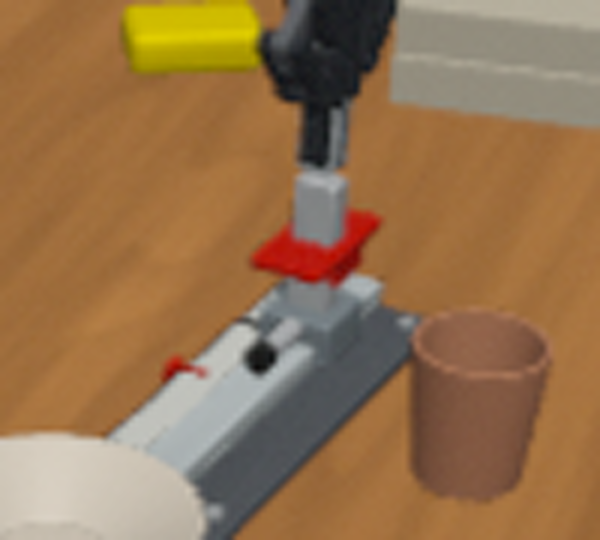

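The fingers shut completely (gap 0) without the post, so they sit above or beside it. I'll measure where the tips really are.

```bash
python3 - <<'E'
from h import *
s=S()
for n in ("side","wrist","top"):
    p=cam(n); W=cloud(p); im=p["image"].astype(int)
    if n=="side":
        for v in range(124,148,1): print(v,np.round(W[v,390:398:2],3).tolist(), im[v,394])
    if n=="wrist":
        for v in range(215,300,6): print(v,np.round(W[v,318],3), np.round(W[v,312],3),im[v,318])
    if n=="side": save(p,"u_side.png",(375,120,415,160),15)
E
```

```text
t 19.0 tcp [ 0.506  -0.2713  0.0859] q [-0.632  0.369 -0.173  1.025 -0.    -0.488] F [ 0.56 -0.27 -0.93] gap 0.0002
R
 [[-0.99   0.143  0.003]
 [ 0.143  0.99  -0.003]
 [-0.004 -0.002 -1.   ]]
124 [[0.506, -0.224, 0.178], [0.501, -0.226, 0.177], [0.499, -0.239, 0.173], [0.497, -0.256, 0.166]] [26 30 30]
125 [[0.512, -0.243, 0.166], [0.501, -0.228, 0.174], [0.5, -0.246, 0.166], [0.497, -0.257, 0.163]] [28 29 31]
126 [[0.51, -0.238, 0.165], [0.502, -0.232, 0.169], [0.5, -0.245, 0.164], [0.499, -0.262, 0.157]] [32 36 41]
127 [[0.511, -0.244, 0.159], [0.505, -0.243, 0.16], [0.5, -0.246, 0.16], [0.497, -0.256, 0.157]] [27 30 33]
128 [[0.515, -0.258, 0.149], [0.51, -0.26, 0.149], [0.503, -0.257, 0.151], [0.497, -0.26, 0.151]] [32 35 35]
129 [[0.514, -0.255, 0.147], [0.508, -0.255, 0.148], [0.502, -0.257, 0.149], [0.498, -0.264, 0.146]] [31 34 35]
130 [[0.516, -0.26, 0.141], [0.509, -0.26, 0.143], [0.503, -0.26, 0.144], [0.498, -0.262, 0.144]] [31 32 34]
131 [[0.516, -0.261, 0.138], [0.509, -0.261, 0.139], [0.504, -0.263, 0.139], [0.498, -0.265, 0.139]] [35 37 38]
132 [[0.513, -0.255, 0.138]
[... 2004 characters left out ...]
2  0.108] [180 184 188]
239 [ 0.497 -0.269  0.109] [ 0.496 -0.272  0.109] [217 221 223]
245 [ 0.496 -0.269  0.118] [ 0.496 -0.272  0.117] [ 95  98 100]
251 [ 0.496 -0.269  0.124] [ 0.495 -0.272  0.124] [38 39 42]
257 [ 0.496 -0.269  0.13 ] [ 0.496 -0.272  0.129] [38 38 41]
263 [ 0.496 -0.269  0.135] [ 0.495 -0.272  0.136] [40 39 41]
269 [ 0.496 -0.269  0.141] [ 0.496 -0.272  0.14 ] [38 39 41]
275 [ 0.496 -0.269  0.145] [ 0.496 -0.271  0.145] [38 39 40]
281 [ 0.496 -0.269  0.15 ] [ 0.496 -0.271  0.149] [38 38 41]
287 [ 0.499 -0.269  0.15 ] [ 0.498 -0.272  0.151] [68 68 71]
293 [ 0.501 -0.27   0.15 ] [ 0.495 -0.271  0.159] [67 67 69]
299 [ 0.505 -0.27   0.15 ] [ 0.498 -0.272  0.158] [67 68 71]
```

View pics/u_side.png

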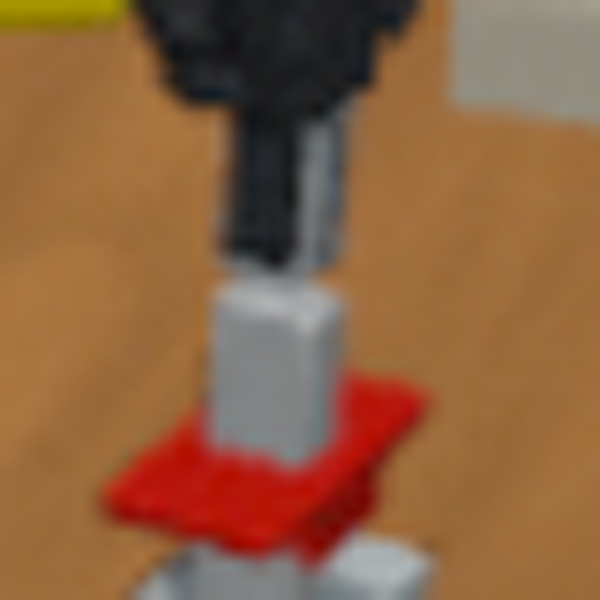

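The tips are really at z≈0.116 while the reported TCP is 0.086. The fingers therefore sit about 30 mm higher than the reading along the tool axis, so they closed just above the post top. I'll open, descend about 33 mm further and pinch again, staying clear of the cam at 0.075.

Emit:
arm_command(
  force=25,
  motion=[
    {"x":0,"y":0,"z":-5,"rx":0,"ry":0,"rz":0,"hand":-1},
    {"x":0,"y":0,"z":-5,"rx":0,"ry":0,"rz":0,"hand":-1},
    {"x":0,"y":0,"z":-5,"rx":0,"ry":0,"rz":0,"hand":-1},
    {"x":0,"y":0.5,"z":0,"rx":0,"ry":0,"rz":0,"hand":-1},
    {"x":0,"y":1,"z":15,"rx":0,"ry":0,"rz":0,"hand":-1},
    {"x":0,"y":1,"z":27,"rx":0,"ry":0,"rz":0,"hand":-1},
    {"x":0,"y":1,"z":30,"rx":0,"ry":0,"rz":0,"hand":-1},
  ],
)

```text
clock: 20.02
tcp_pos: [0.5051, -0.2695, 0.0538]
orientation: [0.0, 0.072, 0.997, -0.0]
wrist_force: [0.4, -0.5, -0.1]
finger_gap: 0.0853
```

```bash
python3 - <<'E'
from h import *
s=S()
p=cam("side"); save(p,"v_side.png",(360,110,430,170),10)
p=cam("wrist"); save(p,"v_wrist.png")
E
```

```text
t 20.025 tcp [ 0.5051 -0.2695  0.0538] q [-0.63   0.395 -0.219  0.956 -0.    -0.487] F [ 0.44 -0.51 -0.08] gap 0.0853
R
 [[-0.99   0.143  0.001]
 [ 0.143  0.99  -0.001]
 [-0.001 -0.001 -1.   ]]
```

View pics/v_side.png

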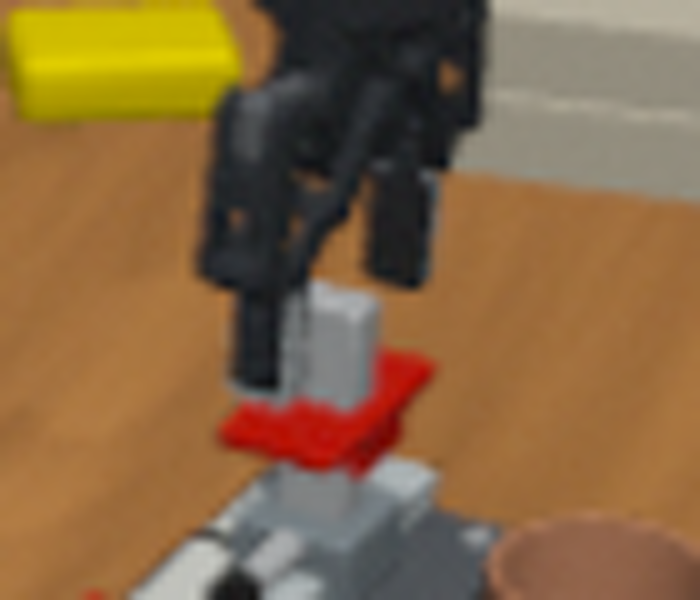

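View pics/v_wrist.png

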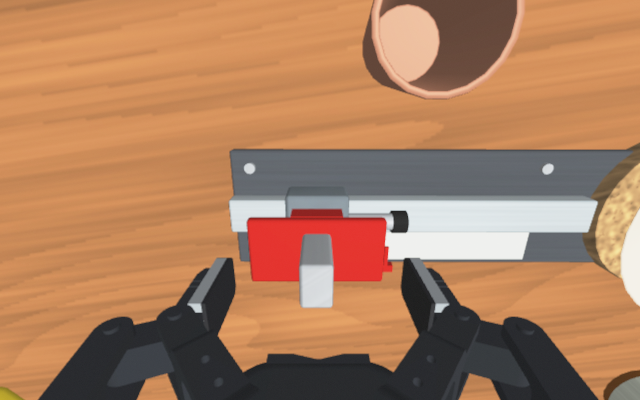

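```bash
python3 - <<'E'
from h import *
p=cam("side"); W=cloud(p)
for v in range(142,153): print(v,np.round(W[v,[384,385,386,387]],3).tolist(),p["image"][v,386])
E
```

```text
142 [[0.518, -0.217, 0.12], [0.515, -0.215, 0.122], [0.511, -0.214, 0.123], [0.508, -0.212, 0.125]] [33 34 37]
143 [[0.517, -0.213, 0.12], [0.513, -0.212, 0.121], [0.511, -0.214, 0.12], [0.51, -0.22, 0.117]] [38 38 42]
144 [[0.517, -0.214, 0.115], [0.513, -0.211, 0.118], [0.51, -0.211, 0.118], [0.509, -0.218, 0.115]] [35 38 40]
145 [[0.518, -0.219, 0.11], [0.515, -0.218, 0.111], [0.511, -0.214, 0.113], [0.508, -0.217, 0.113]] [33 36 40]
146 [[0.519, -0.222, 0.105], [0.514, -0.217, 0.108], [0.51, -0.213, 0.111], [0.509, -0.219, 0.108]] [36 36 40]
147 [[0.517, -0.217, 0.104], [0.514, -0.216, 0.105], [0.509, -0.209, 0.11], [0.509, -0.222, 0.104]] [26 27 30]
148 [[0.518, -0.222, 0.098], [0.513, -0.213, 0.104], [0.511, -0.216, 0.103], [0.509, -0.221, 0.101]] [31 35 35]
149 [[0.572, -0.397, -0.0], [0.516, -0.223, 0.095], [0.511, -0.22, 0.097], [0.508, -0.22, 0.098]] [113 109 110]
150 [[0.527, -0.252, 0.075], [0.524, -0.252, 0.076], [0.521, -0.254, 0.075], [0.518, -0.254, 0.076]] [175  59  58]
151 [[0.526, -0.247, 0.074], [0.522, -0.247, 0.075], [0.519, -0.248, 0.075], [0.517, -0.25, 0.075]] [182  24  11]
152 [[0.523, -0.239, 0.075], [0.52, -0.24, 0.076], [0.517, -0.241, 0.076], [0.514, -0.243, 0.075]] [181  18   4]
```

Open tips are at about 0.097, so shut they'll be near 0.084, above the cam. I'll close.

Emit:
arm_command(
  force=25,
  motion=[
    {"x":0,"y":-0.5,"z":0,"rx":0,"ry":0,"rz":0,"hand":0},
    {"x":0,"y":-0.5,"z":0,"rx":0,"ry":0,"rz":0,"hand":0.6},
    {"x":0,"y":-0.5,"z":0,"rx":0,"ry":0,"rz":0,"hand":1},
    {"x":0,"y":-0.5,"z":0,"rx":0,"ry":0,"rz":0,"hand":1},
    {"x":0,"y":-0.5,"z":0,"rx":0,"ry":0,"rz":0,"hand":1},
    {"x":0,"y":-0.5,"z":0,"rx":0,"ry":0,"rz":0,"hand":1},
  ],
)

```text
clock: 20.92
tcp_pos: [0.5062, -0.2708, 0.0559]
orientation: [0.002, 0.072, 0.997, -0.001]
wrist_force: [-0.2, 0.5, 2.2]
finger_gap: 0.0155
```

```bash
python3 - <<'E'
from h import *
s=S()
p=cam("side"); save(p,"w_side.png",(360,110,430,170),10)
g=np.array([.148,.989,0]); to(np.array(s["tcp_pos"])+.0575*g)
E
```

```text
t 20.925 tcp [ 0.5062 -0.2708  0.0559] q [-0.631  0.394 -0.216  0.957 -0.    -0.488] F [-0.22  0.52  2.22] gap 0.0155
R
 [[-0.99   0.143  0.003]
 [ 0.143  0.99  -0.003]
 [-0.004 -0.002 -1.   ]]
shift mm [-0.3 57.5 -0.2]
```

View pics/w_side.png

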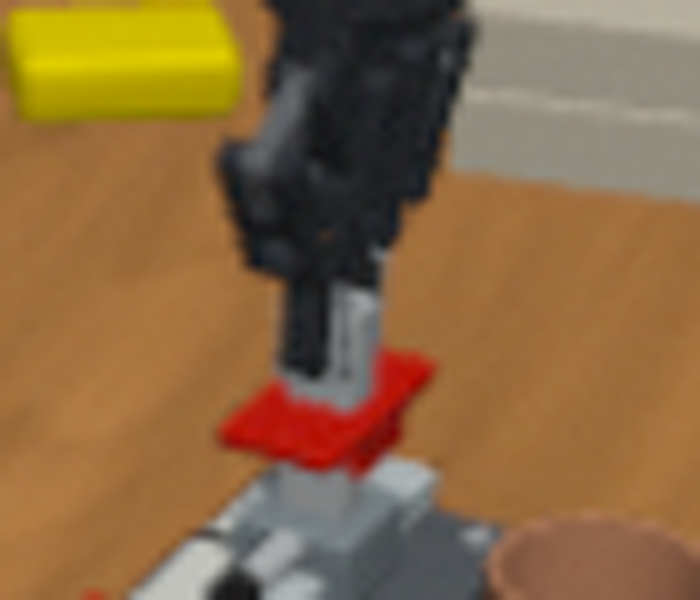

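The post is pinched (gap 15.5 mm, open cam below the tips). I'll pull along the slide.

Emit:
arm_command(
  motion=[
    {"x":0,"y":6,"z":0,"rx":0,"ry":0,"rz":0,"hand":1},
    {"x":0,"y":16,"z":0,"rx":0,"ry":0,"rz":0,"hand":1},
    {"x":0,"y":27,"z":0,"rx":0,"ry":0,"rz":0,"hand":1},
    {"x":0,"y":38,"z":0,"rx":0,"ry":0,"rz":0,"hand":1},
    {"x":0,"y":47,"z":0,"rx":0,"ry":0,"rz":0,"hand":1},
    {"x":0,"y":54,"z":0,"rx":0,"ry":0,"rz":0,"hand":1},
    {"x":0,"y":57,"z":0,"rx":0,"ry":0,"rz":0,"hand":1},
    {"x":0,"y":57,"z":0,"rx":0,"ry":0,"rz":0,"hand":1},
    {"x":0,"y":57,"z":0,"rx":0,"ry":0,"rz":0,"hand":1},
  ],
)

```text
clock: 22.1
tcp_pos: [0.5144, -0.2147, 0.0559]
orientation: [0.002, 0.072, 0.997, -0.001]
wrist_force: [-2.2, -2.0, 5.4]
finger_gap: 0.0156
```

```bash
python3 - <<'E'
from h import *
s=S()
p=cam("side"); save(p,"x_side.png",(340,110,440,190),7)
p=cam("wrist"); save(p,"x_wrist.png")
p=cam("top"); save(p,"x_top.png",(380,180,490,250),7)
E
```

```text
t 22.1 tcp [ 0.5144 -0.2147  0.0559] q [-0.539  0.364 -0.26   0.942 -0.001 -0.395] F [-2.19 -1.96  5.4 ] gap 0.0156
R
 [[-0.99   0.143  0.003]
 [ 0.143  0.99  -0.003]
 [-0.004 -0.003 -1.   ]]
```

View pics/x_side.png

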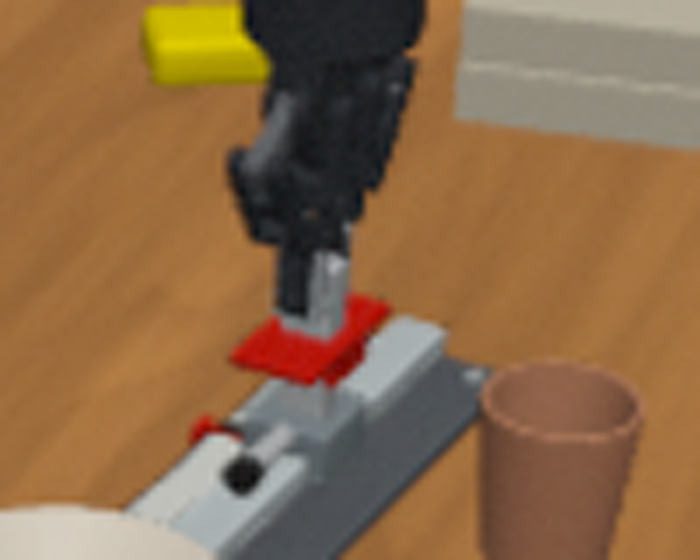

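View pics/x_wrist.png

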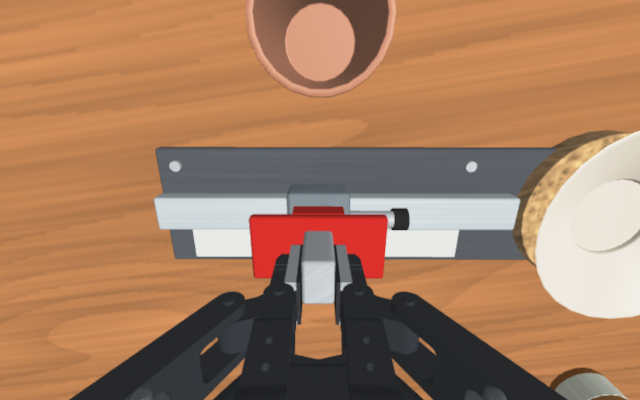

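View pics/x_top.png

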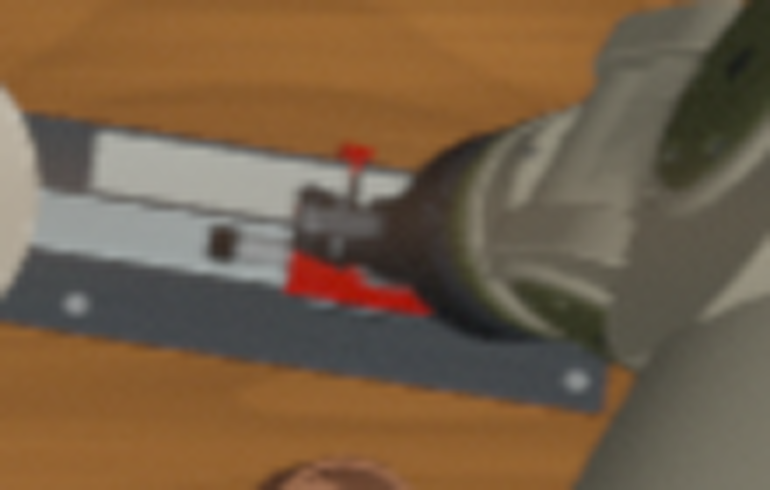

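```bash
python3 - <<'E'
from h import *
s=S()
p=cam("top"); save(p,"y_top.png",(418,193,448,218),24)
p2=cam("side"); save(p2,"y_side.png",(362,160,386,180),30)
w=cam("wrist"); W=cloud(w);z=W[...,2]
m=(z>.103)&(z<.113)&(abs(W[...,0]-.513)<.03)&(abs(W[...,1]+.213)<.03)&(w["image"].min(-1)>150)
print("post",m.sum(),cv2.minAreaRect(W[m][:,:2].astype(np.float32)*1000))
c=(z>.07)&(z<.08)&(w["image"][...,0]>130)&(w["image"][...,1]<70)&(abs(W[...,0]-.505)<.06)
r=cv2.minAreaRect(W[c][:,:2].astype(np.float32)*1000); print("cam",r,np.median(z[c]))
g=np.array([.1478,.989]); a=np.array(r[0])/1000
print("pred index-mark along g", (a-np.array([.5521,-.2190]))@g)
E
```

```text
t 22.25 tcp [ 0.5144 -0.2147  0.0559] q [-0.539  0.365 -0.26   0.942 -0.001 -0.395] F [-2.82 -2.92  5.01] gap 0.0153
R
 [[-0.99   0.143  0.003]
 [ 0.143  0.99  -0.003]
 [-0.004 -0.003 -1.   ]]
post 1301 ((513.1859130859375, -213.40948486328125), (14.525513648986816, 23.55060386657715), 80.90335845947266)
cam ((513.2189331054688, -213.5888671875), (77.3399429321289, 40.49102783203125), 81.69713592529297) 0.07516685778045248
pred index-mark along g -0.00039501133544922896
```

View pics/y_top.png

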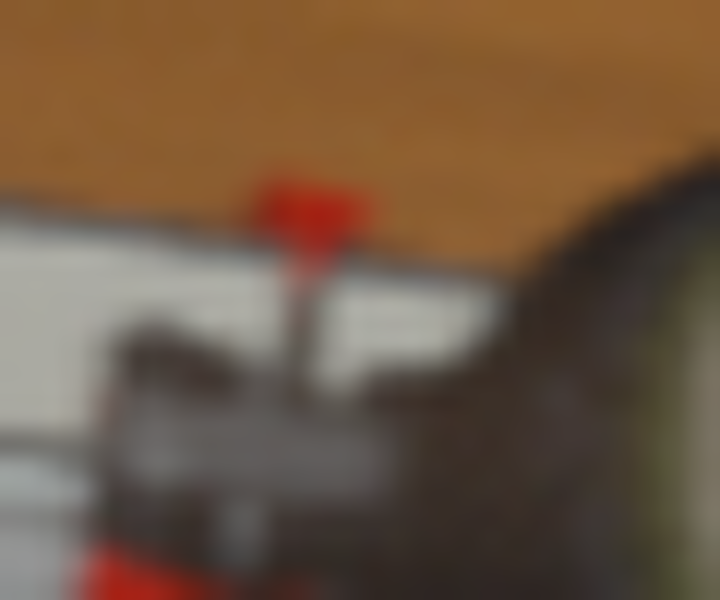

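View pics/y_side.png

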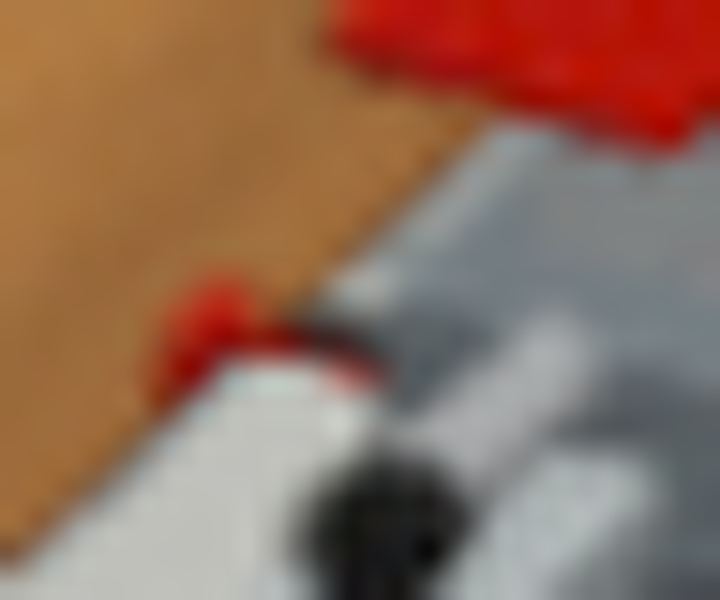

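Both crops show the black pointer lying on the red line: top (300,340), side (340,340). Depth puts it about 0.4 mm short. The cam is still open at 0.075. Now I push down along the post.

Emit:
arm_command(
  force=20,
  motion=[
    {"x":0,"y":0.7,"z":0,"rx":0,"ry":0,"rz":0,"hand":1},
    {"x":0,"y":0.7,"z":3,"rx":0,"ry":0,"rz":0,"hand":1},
    {"x":0,"y":0.7,"z":7,"rx":0,"ry":0,"rz":0,"hand":1},
    {"x":0,"y":0.7,"z":10,"rx":0,"ry":0,"rz":0,"hand":1},
    {"x":0,"y":0.7,"z":12,"rx":0,"ry":0,"rz":0,"hand":1},
    {"x":0,"y":0.7,"z":12,"rx":0,"ry":0,"rz":0,"hand":1},
  ],
)

```text
clock: 23.15
tcp_pos: [0.5171, -0.2171, 0.0514]
orientation: [0.006, 0.072, 0.997, -0.005]
wrist_force: [-13.6, -1.9, 47.1]
finger_gap: 0.0153
```

```bash
cat > chk.py <<'E'
from h import *
import sys
s=S()
w=cam("wrist"); W=cloud(w);z=W[...,2]
c=(z>.055)&(z<.08)&(w["image"][...,0]>130)&(w["image"][...,1]<70)&(w["image"][...,2]<70)&(abs(W[...,0]-.513)<.06)&(W[...,1]<-.1)
zc=np.median(z[c]); c&=abs(z-zc)<.004
r=cv2.minAreaRect(W[c][:,:2].astype(np.float32)*1000); print("cam z",zc,r)
a=np.array(r[0])/1000
print("pred index-mark", (a-np.array([.5521,-.2190]))@np.array([.1478,.989]))
m=(z>.103)&(z<.113)&(abs(W[...,0]-.513)<.03)&(abs(W[...,1]+.213)<.03)&(w["image"].min(-1)>150)
if m.sum()>50: print("post",m.sum(),cv2.minAreaRect(W[m][:,:2].astype(np.float32)*1000))
p2=cam("side"); save(p2,sys.argv[1]+"_side.png",(340,110,440,190),7)
save(p2,sys.argv[1]+"_sidez.png",(362,160,386,180),30)
save(w,sys.argv[1]+"_wrist.png")
E
python3 chk.py z1
```

```text
t 23.15 tcp [ 0.5171 -0.2171  0.0514] q [-0.539  0.367 -0.269  0.92  -0.003 -0.394] F [-13.56  -1.89  47.13] gap 0.0153
R
 [[-0.99   0.144  0.011]
 [ 0.144  0.99  -0.011]
 [-0.012 -0.009 -1.   ]]
cam z 0.0751255921834223 ((512.919921875, -215.29991149902344), (77.36034393310547, 41.307159423828125), 82.26068878173828)
pred index-mark -0.0021314280194091885
post 1414 ((512.991943359375, -215.01585388183594), (14.887009620666504, 24.037946701049805), 80.82157135009766)
```

View pics/z1_side.png

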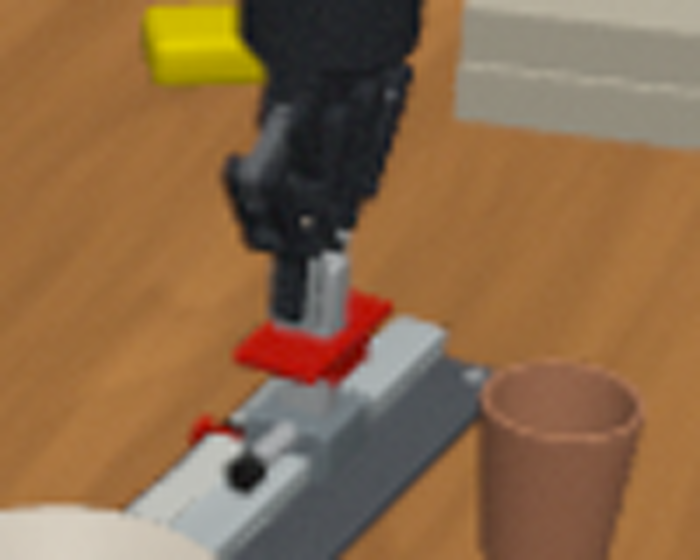

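The pinch friction holds: 47 N on the wrist and the cam unmoved. I'll ease off and open the fingers slightly, so they only straddle the post. The rear finger will then hold the leg against the spring.

Emit:
arm_command(
  force=20,
  motion=[
    {"x":0,"y":0,"z":-4,"rx":0,"ry":0,"rz":0,"hand":1},
    {"x":0,"y":0,"z":-8,"rx":0,"ry":0,"rz":0,"hand":1},
    {"x":0,"y":0.5,"z":-8,"rx":0,"ry":0,"rz":0,"hand":0.6},
    {"x":0,"y":1,"z":-8,"rx":0,"ry":0,"rz":0,"hand":0.56},
    {"x":0,"y":1,"z":-8,"rx":0,"ry":0,"rz":0,"hand":0.56},
  ],
)

```text
clock: 23.88
tcp_pos: [0.5161, -0.2139, 0.0517]
orientation: [0.003, 0.072, 0.997, -0.002]
wrist_force: [3.3, -5.1, 0.3]
finger_gap: 0.0189
```

```bash
python3 chk.py z2
```

```text
t 23.875 tcp [ 0.5161 -0.2139  0.0517] q [-0.536  0.368 -0.266  0.929 -0.001 -0.393] F [ 3.27 -5.05  0.29] gap 0.0189
R
 [[-0.99   0.143  0.006]
 [ 0.143  0.99  -0.004]
 [-0.006 -0.004 -1.   ]]
cam z 0.07511640519773216 ((513.0695190429688, -213.71414184570312), (77.37003326416016, 40.704010009765625), 81.66027069091797)
pred index-mark -0.0005409913708496099
post 1425 ((513.47216796875, -213.96670532226562), (14.858480453491211, 24.49396324157715), 82.68547058105469)
```

View pics/z2_side.png

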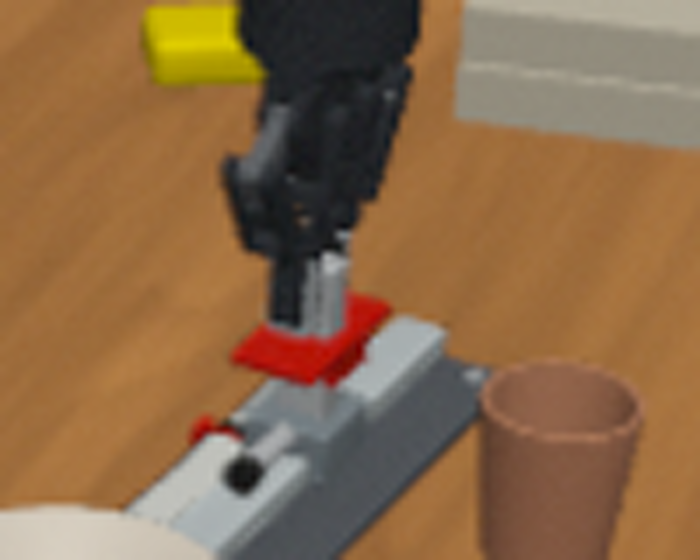

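View pics/z2_wrist.png

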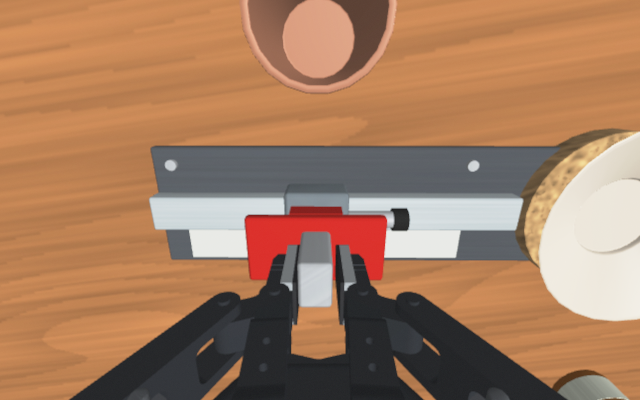

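The leg is held at −0.5 mm by the rear finger (5 N) with the cam open. I'll push down in stages.

Emit:
arm_command(
  motion=[
    {"x":0,"y":0.5,"z":3,"rx":0,"ry":0,"rz":0,"hand":0.56},
    {"x":0,"y":0.5,"z":6,"rx":0,"ry":0,"rz":0,"hand":0.56},
    {"x":0,"y":0.5,"z":9,"rx":0,"ry":0,"rz":0,"hand":0.56},
    {"x":0,"y":0.5,"z":11,"rx":0,"ry":0,"rz":0,"hand":0.56},
    {"x":0,"y":0.5,"z":11,"rx":0,"ry":0,"rz":0,"hand":0.56},
  ],
)

```text
clock: 24.6
tcp_pos: [0.5157, -0.2135, 0.0413]
orientation: [0.003, 0.072, 0.997, -0.002]
wrist_force: [-0.1, -5.0, 5.7]
finger_gap: 0.0192
```

```bash
python3 chk.py z3
```

```text
t 24.6 tcp [ 0.5157 -0.2135  0.0413] q [-0.535  0.378 -0.28   0.906 -0.001 -0.392] F [-0.05 -5.03  5.72] gap 0.0192
R
 [[-0.99   0.143  0.005]
 [ 0.143  0.99  -0.005]
 [-0.006 -0.004 -1.   ]]
cam z 0.06791142817492396 ((512.9649047851562, -213.28292846679688), (77.44039916992188, 40.13203811645508), 81.64620208740234)
pred index-mark -0.0001299833264160116
post 1682 ((513.5849609375, -212.135498046875), (28.240009307861328, 23.924922943115234), 82.98261260986328)
```

Cam is at 0.068 and pointer error −0.1 mm, with 5.7 N push. I'll continue down to the stop.

Emit:
arm_command(
  motion=[
    {"x":0,"y":0,"z":3,"rx":0,"ry":0,"rz":0,"hand":0.56},
    {"x":0,"y":0,"z":6,"rx":0,"ry":0,"rz":0,"hand":0.56},
    {"x":0,"y":0,"z":8,"rx":0,"ry":0,"rz":0,"hand":0.56},
    {"x":0,"y":0,"z":8,"rx":0,"ry":0,"rz":0,"hand":0.56},
  ],
)

```text
clock: 25.2
tcp_pos: [0.5158, -0.2137, 0.0353]
orientation: [0.003, 0.072, 0.997, -0.003]
wrist_force: [-5.0, -3.4, 19.5]
finger_gap: 0.0192
```

```bash
python3 chk.py z4
```

```text
t 25.2 tcp [ 0.5158 -0.2137  0.0353] q [-0.535  0.383 -0.289  0.891 -0.002 -0.392] F [-4.95 -3.41 19.5 ] gap 0.0192
R
 [[-0.99   0.143  0.006]
 [ 0.143  0.99  -0.006]
 [-0.007 -0.005 -1.   ]]
cam z 0.062027712262045245 ((512.7857055664062, -213.5106201171875), (77.13092041015625, 40.39662170410156), 81.44927978515625)
pred index-mark -0.00038165601318359416
post 1751 ((513.9615478515625, -210.78848266601562), (20.711978912353516, 24.30531120300293), 80.66868591308594)
```

View pics/z4_side.png

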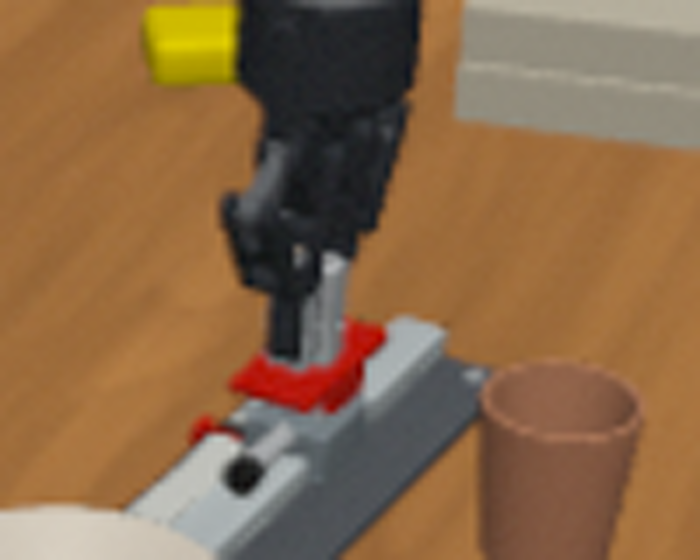

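The cam is on its stop (top at 0.062) with pointer error −0.4 mm. I'll ease the push a little and close the grip again, shifting to keep the pointer in place.

Emit:
arm_command(
  force=25,
  motion=[
    {"x":0,"y":0,"z":-2,"rx":0,"ry":0,"rz":0,"hand":0.56},
    {"x":0,"y":-0.7,"z":-2.5,"rx":0,"ry":0,"rz":0,"hand":0.6},
    {"x":0,"y":-1.2,"z":-2.5,"rx":0,"ry":0,"rz":0,"hand":0.7},
    {"x":0,"y":-1.2,"z":-2.5,"rx":0,"ry":0,"rz":0,"hand":1},
    {"x":0,"y":-1.2,"z":-2.5,"rx":0,"ry":0,"rz":0,"hand":1},
    {"x":0,"y":-1.2,"z":-2.5,"rx":0,"ry":0,"rz":0,"hand":1},
  ],
)

```text
clock: 26.05
tcp_pos: [0.5156, -0.214, 0.0356]
orientation: [0.003, 0.072, 0.997, -0.002]
wrist_force: [0.8, -2.9, 6.1]
finger_gap: 0.0157
```

```bash
python3 chk.py z5; python3 - <<'E'
from h import *
p=cam("top"); save(p,"z5_top.png",(418,193,448,218),24); save(p,"z5_topall.png")
E
```

```text
t 26.05 tcp [ 0.5156 -0.214   0.0356] q [-0.537  0.384 -0.287  0.894 -0.    -0.394] F [ 0.77 -2.85  6.1 ] gap 0.0157
R
 [[-0.99   0.143  0.005]
 [ 0.143  0.99  -0.003]
 [-0.006 -0.003 -1.   ]]
cam z 0.06213123741108287 ((513.234130859375, -212.5731201171875), (77.39165496826172, 40.60498046875), 81.10810089111328)
pred index-mark 0.000611808745117192
post 1761 ((513.7611083984375, -211.30532836914062), (18.1171875, 24.571382522583008), 78.46467590332031)
```

View pics/z5_sidez.png

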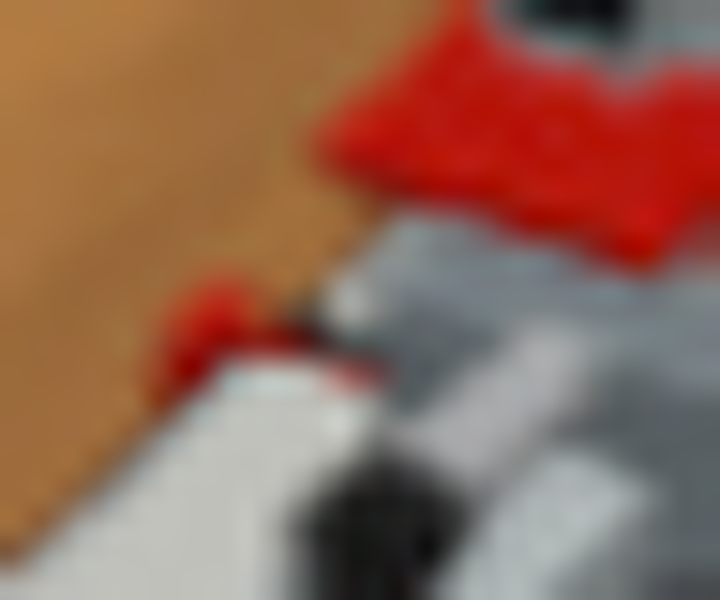

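View pics/z5_top.png

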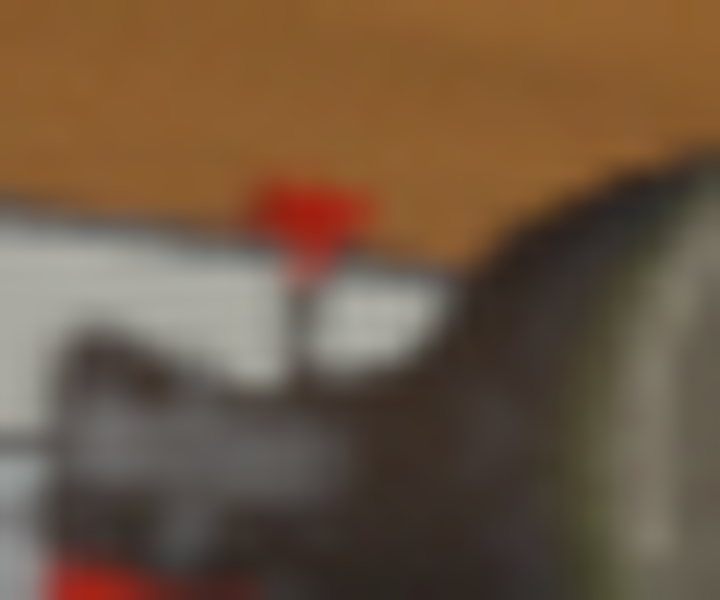

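View pics/z5_topall.png

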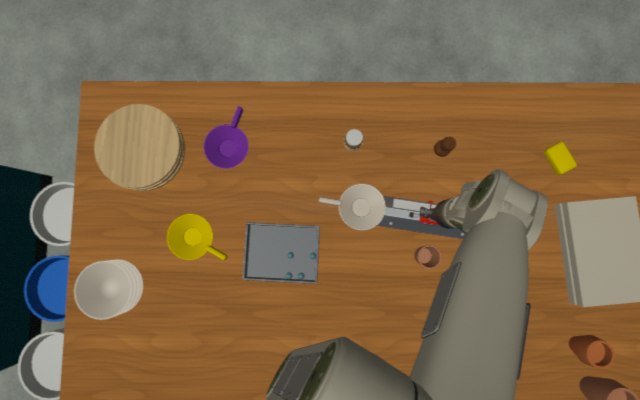

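The black pointer lies on the red line in both crops, the cam is down and the grip is closed (gap 15.7 mm). The bowl is on the bat, four balls are in the tray and the bystanders are in place. I'll hand in.

```bash
python3 -c "
from h import *
print(hand_in())"
```

```text
the job is handed in; nothing more can be done
None
```

I completed the whole sequence and handed it in at about 26 s of the 54 s allowed; `hand_in()` gave no verdict. I tipped the four balls into the tray, stood the bowl on the bat and let go, then pulled the leg to the mark. I pushed the cam down there and finished still gripping the post.

**Last checks:**
- **Balls:** all four are in the tray.
- **Bowl:** it stands upright on the bat, about 2 mm from its centre and untouched by the fingers.
- **Leg:** the pointer lies on the red line, at +0.6 mm by depth. The fingers are closed on the post with the grip set to 25 N (gap 15.7 mm).
- **Cam:** its top is at 0.062 m, which is fully closed.
- **Cup, jar and stamp:** they look unmoved in the overhead picture.

**What went wrong or disagreed:**
- **Finger height:** the fingertips sit about 30 mm higher than the reported tool position. My first try at the post closed on nothing just above it; I re-measured from the pictures and pinched again lower.
- **First cam push:** with the post gripped, friction held the fingers. The wrist force reached 47 N, the cam did not move, and the pointer slipped to about −2 mm. I loosened the fingers so they only straddled the post, with one finger holding the leg on the mark. I then pushed the cam down with the pointer within about 0.6 mm and gripped again.

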